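# Hang the second filler neck on the draining arm

## Robot

A 6-joint arm with a two-finger parallel gripper is mounted at the origin on the work surface. World frame = base frame: x ahead of the robot, y to its left, z up, the work surface at z = 0. Lengths are in mm, angles in degrees, forces in N, time in s.
With the tool pointing down it reaches from about 250 to 775 mm from the base axis. Payload 4 kg.
Tool frame: the origin (TCP) lies between the finger pads; the fingertips stand ahead of it and the grasp point (between the pads) lies 5 mm behind it (bot.tcp_to_tips is the z of the fingertips in the tool frame, in mm); z points along the fingers, y is the direction in which the jaws open and shut (so a half turn about z gives the same grasp; the last joint's range is limited). The gripper opens to 94 mm and grips with 3 to 60 N. Pads are 16 mm wide; open, the fingers measure 119 mm over their backs; the gripper's body (75 mm by 177 mm) begins 78 mm behind the grasp point.
Start: joints at [64.91, 4.996, 78.535, -0, 96.463, -5.907], TCP at [180.729, 519.477, 219.506] pointing down, gripper open.
Joint ranges: [-177.83, 177.83], [-43.37, 116.18], [15.69, 146.23], [-61.86, 241.86], [9.47, 152.12], [-147.06, 147.06]. Speed limits (degrees/s): [159.86, 159.86, 180, 180, 180, 180].

## Interface

Orientations are given as a 3x3 rotation matrix whose columns are the frame's x, y, z axes.
In Python, from station import bot, imaging, finder gives the robot as it stands.
- The arm moves only by the tool jog_arm, never from a script. Its argument "deltas" is a list that holds one entry, the list of rows, each a list of 5 numbers: the shift along the world's x, y, z in m, then the turn about the world's z in rad, then the opening, from -1 (shut) to 1 (fully open), so that 0 is half open. In form: [[[tx, ty, tz, yaw, claw], ...]]. A call has 1 to 5 rows; each row is the pose to reach, as a shift and turn from the pose measured when the call began; what a row does not reach only later rows make up. A row lasts 1/8 s, in which the tool goes at most 62.5 mm and 10.7 degrees, less where a joint would pass 70% of its speed; a pose out of reach is approached as far as the arm can. A call with a gripper value outside its range is refused whole. The fingers move at their own pace and stop on an object; the grip force is fixed at half the most. Time passes only in rows, so rows that repeat a pose let the fingers close. It gives the time, the measured TCP pose, the force and the opening at its end, in the units of the state.
- bot.get_state(): the state, without advancing time (a new reading comes with each control period).
- imaging.capture(name): name is "side" or "top" or "wrist"; returns a dict with "color" (480x640x3 uint8, blue, green, red), "fov_y" (degrees; the focal length in pixels is half the picture's height over the tangent of half this angle, whatever the lens; pixels are square), "cx", "cy" (the principal point, pixels), "origin" and "rotation" of the camera in the world. Camera axes: x right, y down, z forward; pixel columns grow to the right and rows downward; lengths in mm; the calibration is good to about 2 mm. A picture is of the moment at which its call begins. There is no depth.
- bot.finish_job(): hands the job in, once; it reports no verdict.
Trained networks look in a picture, given as the dict that the camera call returned (one of the last four; its "shot" number tells which), for a name from the list of things; names that differ only in an ending like _2 or _b are one class to them, and where a whole thing is asked for, a point or a joint stands for the part that bears it (a point fixed in the world has none). Each returns a list of dicts, best first, with "confidence" (0 to 1); they miss things now and then, are a little off and sometimes report something else, mostly with a low value. They report only what shows in the picture. A call takes as long as a camera call. They do not tell look-alikes from the thing itself.
- finder.search_frame(picture, thing): "extent" ([centre column, centre row, width, height] in pixels, round what is visible of it).
- finder.regions_of(picture, thing): "pixels" (480x640 bool, what is visible of it) and "extent" ([centre column, centre row, width, height] in pixels, round what is visible of it).
- finder.pinpoint(picture, thing): "point" ([column, row] in pixels: a listed point, or the origin of a listed thing).
The state is a dict: "time": time; "qpos": joint angles; "joint_vel": joint speeds; "joint_efforts": joint torques, N m; "eef_pos": TCP position; "eef_rot": TCP orientation; "force": force on the tool from outside, world axes, zero at the start; "moment": the same for the moment, N m; "width": finger opening in mm.
Only numpy, scipy, OpenCV 4.12 (cv2) and the standard library are available. Lean on these libraries where they do the work, as an engineer would, in place of code of your own. Each camera call takes 0.05 s, during which the arm holds its last target.

## Task

Take the large filler neck out of the wooden trough and hang it on the arm of the draining stand, in front of the small neck that already hangs there and behind the upturned end. Then slide it along the arm so that it carries the small neck back with it, until both come up firm against the rubber buffer at the back: a light, steady push that you can feel, not a shove, as the rims mark easily. Leave both necks hanging close together over the drip tray, and leave the other parts on the table and in the trough where they are.

Things in the scene. Friction and masses are not known exactly. Their poses are not given: they have to be found in the camera images.
- large_centre (a point): Centre of the LARGE filler neck, the one to hang: a plain steel ring, outside diameter 60 mm, inside diameter 50 mm, 24 mm long along its axis, about 0.15 kg. It starts on its side in the wooden V-trough, its axis level and along the trough. This point is on the ring's axis, half-way along it; x is the ring's axis (level, along the trough at the start), z is up at the start. It can be gripped from above across its 60 mm diameter, level with its centre.
- large_neck: The same large ring as a body (same point and axes as point large_centre).
- small_centre (a point): Centre of the SMALL filler neck, already hanging on the arm: steel ring, outside diameter 48 mm, inside diameter 39 mm, 18 mm long along its axis (x, along the arm), about 0.08 kg. It hangs loose with the inside of its top on the arm, well behind the upturned end and some 15 to 80 mm in front of the rubber buffer.
- small_neck: The same small ring as a body (same point and axes as point small_centre).
- stand: Draining stand, fixed to the table. Origin: centre of the underside of its grey base plate (250 x 130 x 12 mm); x points from the arm's upturned end back towards the post, z up. An aluminium drip tray (rim 40 mm above the table) stands on the plate. A post at x = +110 mm carries the level round arm, 10 mm thick, axis 185 mm above the table at y = 0. Nothing stands above the arm.
- hook_end (a point): Point on the arm's axis where its level part ends (x = -55, y = 0, z = 185 mm in the stand's frame; axes as the stand's, x back along the arm to the post). From here the end turns up and forward at 45 degrees: it reaches 21 mm farther forward and its top is 206 mm above the table. By its own weight a neck drags at 0.5 to 2 N; pressed down on the arm it drags harder.
- trough: Fixed wooden V-trough 150 mm long along its x, 60 mm wide, open 120-degree groove along x, 32 mm high at its edges. Origin: centre of its underside. The large neck lies 35 mm to one side of the middle along x, a brass sleeve 35 mm to the other side. A neck lying in it has its centre 55 mm above the table.
- sleeve_centre (a point): Centre of the plain brass sleeve lying in the trough beside the large neck (40 mm diameter, 36 mm long, axis along the trough). Bystander: leave it.
- rad_cap: Radiator cap lying on the table, steel, 62 mm in diameter, 17 mm high, with two ears; origin at its underside. Bystander.
- rad_cap_up: Radiator cap lying upside down, valve upward, 60 mm in diameter, 31 mm high; origin at its underside. Bystander.
- fuel_cap: Lobed aluminium fuel cap on the table, about 68 mm in diameter, 21 mm high; origin at its underside. Bystander.
- flat_neck: Dark neck ring lying flat on the table, 68 mm in diameter, 26 mm high; origin at the centre of its underside. Bystander.
- hook_root (a point): Point on the arm's axis where it meets the post, 165 mm behind hook_end. In front of it sits a black rubber buffer (disc 26 mm across, 12 mm long) backed by a clamped steel collar: the buffer's front is 35 to 87 mm in front of this point, its exact place is not reported. The rubber gives 1 mm for each 5 N. A firm seat takes 4 N or more; over 15 N on a neck marks its rim.
There are look-alikes about, which are no part of the job. Leave any red look-alike of the large_neck alone. What is shaped like the small_neck but blue is not meant.

How it is judged:
By the outcome, as a careful person would: the job done as asked, in the order asked, and still so for the second after the job is handed in, with the robot touching nothing.
It also fails if it takes over 64 s, if anything falls off the work surface, if the arm or the gripper's body presses on something with over 40 N, if the wrist force passes 120 N, or if a joint passes its speed limit or range.

## Working session

There is one attempt and no reset: what is moved stays moved. The work goes in short steps, Python scripts to look and compute and a tool call to move; the robot and the scene stay as the last step left them, time stands still between calls to the robot, and variables do not carry over. Pictures are saved under pics/ and viewed, and the job is handed in when it is done.

Besides the shell and the picture viewer there is one more tool, called as name([rows], argument=value, ...), one row to a line, values as JSON. jog_arm: Moves the arm, as the interface text tells. Its arguments: {"type":"object","properties":{"deltas":{"type":"array"}},"required":["deltas"]}

```bash
mkdir -p pics; ls
cat > h.py <<'E'
from station import bot, imaging, finder
import numpy as np, cv2
def cam(p):
    f=240/np.tan(np.radians(p["fov_y"]/2)); return f,p["cx"],p["cy"],np.array(p["origin"],float),np.array(p["rotation"],float)
def ray(p,px):
    f,cx,cy,o,R=cam(p); d=R@np.array([(px[0]-cx)/f,(px[1]-cy)/f,1]); return o,d/np.linalg.norm(d)
def at_z(p,px,z):
    o,d=ray(p,px); return o+d*(z-o[2])/d[2]
def proj(p,X):
    f,cx,cy,o,R=cam(p); c=R.T@(np.array(X,float)-o); return np.array([cx+f*c[0]/c[2],cy+f*c[1]/c[2]])
def tri(l):
    A=np.zeros((3,3));b=np.zeros(3)
    for p,px in l:
        o,d=ray(p,px);M=np.eye(3)-np.outer(d,d);A+=M;b+=M@o
    X=np.linalg.solve(A,b); return X
E
python3 - <<'E'
from h import *
print(bot.tcp_to_tips, bot.get_state())
import pickle
for n in ["side","top","wrist"]:
    p=imaging.capture(n); cv2.imwrite(f"pics/a_{n}.png",p["color"]); print(n,p["fov_y"],p["cx"],p["cy"],p["origin"],np.round(p["rotation"],3).tolist())
    pickle.dump(p,open(f"a_{n}.pkl","wb"))
    for t in ["large_neck","small_neck","stand","trough"]:
        print(t,[(np.round(r["extent"]).tolist(),round(r["confidence"],2)) for r in finder.search_frame(p,t)])
    for t in ["large_centre","small_centre","hook_end","hook_root","sleeve_centre","stand","trough"]:
        print(t,[(np.round(r["point"],1).tolist(),round(r["confidence"],2)) for r in finder.pinpoint(p,t)])
E
```

```text
pics
14.0 {'time': 0.0, 'qpos': array([ 6.49086807e+01,  5.04008642e+00,  7.86235011e+01, -8.71629043e-04,
        9.64635378e+01, -5.90775863e+00]), 'joint_vel': array([-0.00244804, -0.0418456 ,  0.04447919, -0.08971186,  0.12856338,
        0.0111471 ]), 'joint_efforts': array([ 6.37043577e-04, -3.40203989e+01, -3.02421463e+01,  7.16871978e-02,
        3.34886648e-02, -2.11696506e-04]), 'eef_pos': array([180.52102551, 518.9821465 , 218.30584542]), 'eef_rot': array([[-9.44470034e-01,  3.28596249e-01, -9.27200142e-04],
       [ 3.28597488e-01,  9.44467907e-01, -2.01578722e-03],
       [ 2.13330656e-04, -2.20852626e-03, -9.99997538e-01]]), 'force': array([0.19363262, 0.41631439, 0.07660107]), 'moment': array([-0.01037519,  0.01070479, -0.03032927]), 'width': 93.74358703816551}
side 54.66261553749513 316.8524092141898 244.58643450203937 [ -33.22480409 -551.71460149  667.88997736] [[0.724, -0.365, 0.586], [-0.69, -0.387, 0.612], [0.003, -0.847, -0.532]]
large_neck [([379.0, 344.0, 33.0, 32.0], 0.98), ([344.0, 396.0, 37.0, 38.0], 0.93)]
small_neck [([341.0, 301.0, 22.0, 17.0], 0.69), ([2
[... 921 characters left out ...]
9.0, 257.0, 26.0, 59.0], 0.92), ([276.0, 221.0, 20.0, 12.0], 0.17)]
large_centre [([410.2, 314.8], 0.61), ([403.4, 261.1], 0.51)]
small_centre [([339.1, 241.5], 0.58), ([276.9, 222.9], 0.57)]
hook_end [([274.6, 239.7], 0.72)]
hook_root [([286.6, 172.2], 0.84)]
sleeve_centre [([400.8, 242.9], 0.61), ([400.8, 264.0], 0.53)]
stand [([283.1, 233.3], 0.78)]
trough [([396.5, 257.4], 0.82)]
wrist 66.48292797485006 321.20869055204537 239.51260462151734 [117.7619112  540.89767889 385.03950514] [[0.328, 0.919, 0.219], [0.945, -0.319, -0.076], [0.0, 0.232, -0.973]]
large_neck []
small_neck []
stand []
trough []
large_centre []
small_centre []
hook_end []
hook_root []
sleeve_centre []
stand []
trough []
```

View pics/a_side.png

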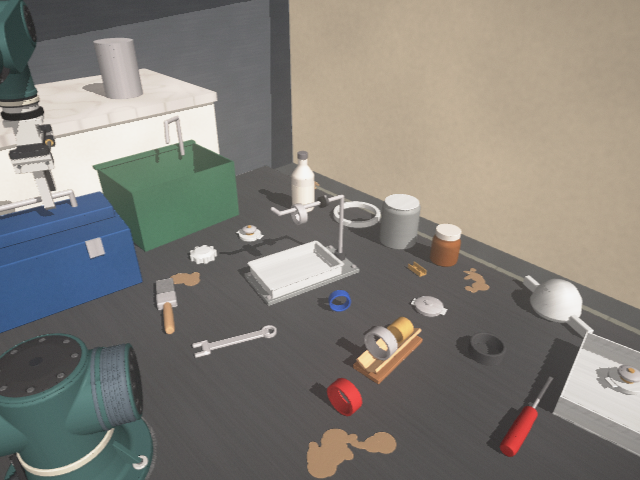

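View pics/a_top.png

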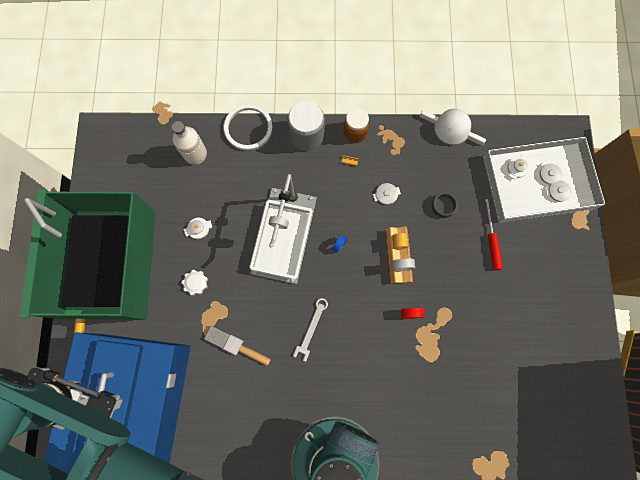

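Run:
```python
import cv2
a=cv2.imread("pics/a_side.png")[150:430,200:440]; cv2.imwrite("pics/a_side_c.png",cv2.resize(a,None,fx=2.14,fy=2.14,interpolation=cv2.INTER_CUBIC))
b=cv2.imread("pics/a_top.png")[150:340,230:440]; cv2.imwrite("pics/a_top_c.png",cv2.resize(b,None,fx=3,fy=3,interpolation=cv2.INTER_CUBIC))
```

```text
(no output)
```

View pics/a_side_c.png

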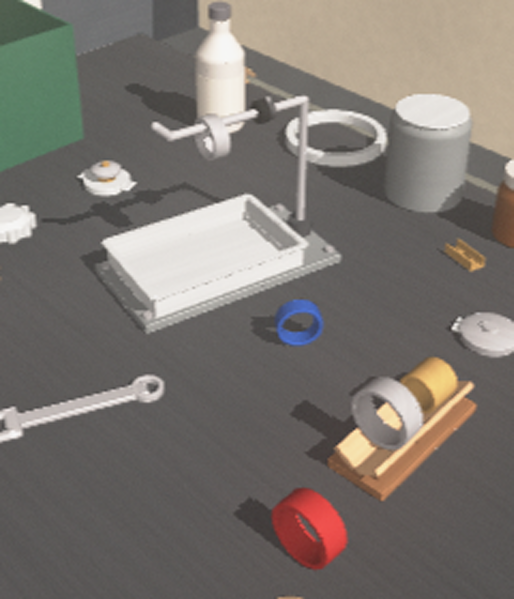

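View pics/a_top_c.png

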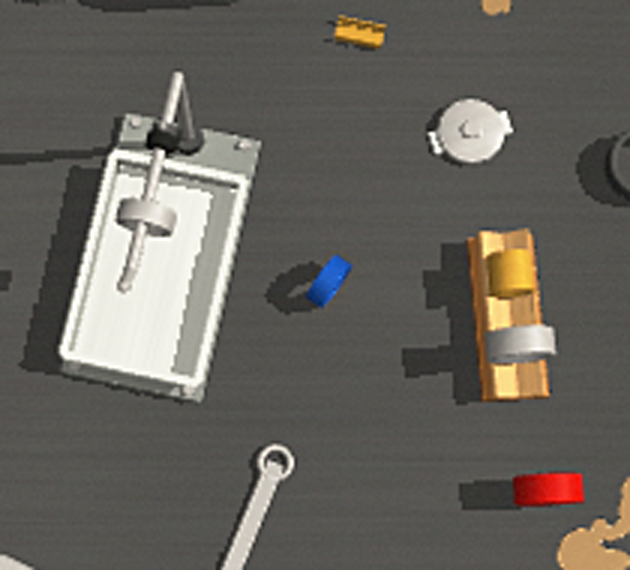

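Large-neck candidates: the steel ring in the trough (side 379,344; top 404,264), which fits the description, and a red ring on the table (side 344,396; top 412,313), which is a look-alike. For the small neck, the steel ring hanging on the arm (side 298,214; top 277,223) is the one meant. The blue ring (side 341,301; top 339,242) is not.

Run:
```python
from h import *
import pickle
s=pickle.load(open("a_side.pkl","rb"));t=pickle.load(open("a_top.pkl","rb"))
def T(n,a,b):
    X=tri([(s,a),(t,b)]); print(n,np.round(X,1),"res",np.round(proj(s,X)-a,1),np.round(proj(t,X)-b,1)); return X
he=T("hook_end",[280,215.4],[274.6,239.7]); hr=T("root",[343,194.7],[286.6,172.2])
st=T("stand",[300,272.1],[283.1,233.3]); tr=T("trough",[387.4,351.6],[396.5,257.4])
lc=T("large",[380.8,341.5],[403.4,261.1]); sl=T("sleeve",[399.6,329.1],[400.8,242.9]); sc=T("small",[300,215.4],[276.9,222.9])
print(at_z(t,[274.6,239.7],185),at_z(t,[286.6,172.2],185),at_z(s,[280,215.4],185),at_z(s,[343,194.7],185))
print(at_z(t,[403.4,261.1],55),at_z(s,[380.8,341.5],55))
# refine: fit stand pose (x,y,yaw) and trough pose by hand picked base-plate corners in crops
# top crop: scale 3 offset (230,150) ; plate corners
```

```text
hook_end [527.4 148.4 182.5] res [ 0.8 -0.1] [-0.4  0.6]
root [697.5 122.4 184.6] res [ 0.2 -0. ] [-0.1  0.1]
stand [581.7 143.9   6.9] res [ 1.8 -0.4] [-0.9  1.3]
trough [ 521.2 -170.1    6.8] res [-1.1  0.2] [ 0.5 -0.6]
large [ 497.9 -176.    54.9] res [ 2.1 -0.4] [-1.   1.2]
sleeve [ 550.7 -174.4   50.4] res [-0.1  0. ] [ 0. -0.]
small [576.1 143.3 165.5] res [-0.9  0.2] [ 0.5 -0.7]
[528.33235031 147.12368838 185.        ] [697.70349264 122.13835057 185.        ] [522.73956062 145.36494098 185.        ] [696.38157364 122.01472659 185.        ]
[ 500.98419698 -178.77021258   55.        ] [ 494.02567909 -174.09810372   55.        ]
```

Run:
```python
import cv2
b=cv2.imread("pics/a_top.png")[165:295,240:330]; cv2.imwrite("pics/t1.png",cv2.resize(b,None,fx=4.5,fy=4.5,interpolation=cv2.INTER_CUBIC))
```

```text
(no output)
```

View pics/t1.png

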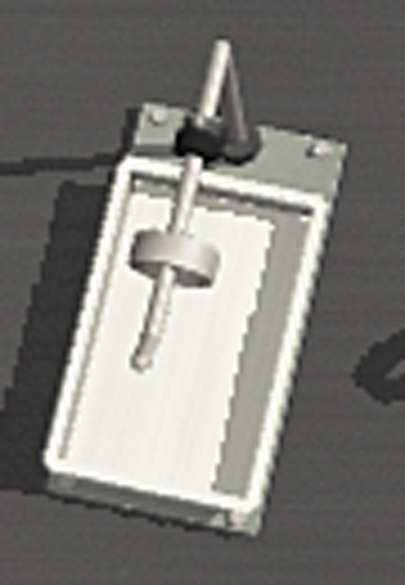

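jog_arm([
  [[0.0, 0.0, 0.05, 0.0, 1], [0.02, -0.05, 0.06, 0.15, 1], [0.045, -0.105, 0.06, 0.3, 1], [0.07, -0.16, 0.06, 0.43, 1], [0.095, -0.22, 0.06, 0.43, 1]],
])

```text
time: 2.42
eef_pos: [275.2, 300.1, 279.7]
eef_rot: [[-0.995, -0.097, 0.001], [-0.097, 0.995, 0.0], [-0.001, 0.0, -1.0]]
force: [-0.5, -0.2, 0.7]
width: 94.0
```

jog_arm([
  [[0.025, -0.055, 0, 0, 1], [0.05, -0.11, 0, 0, 1], [0.075, -0.165, 0, 0, 1], [0.1, -0.22, 0, 0, 1], [0.12, -0.275, 0, 0, 1]],
])

```text
time: 3.05
eef_pos: [395.7, 23.2, 279.9]
eef_rot: [[-0.995, -0.096, 0.002], [-0.096, 0.995, 0.001], [-0.002, 0.0, -1.0]]
force: [0.6, 0.3, 0.2]
width: 94.1
```

jog_arm([
  [[0.02, -0.05, 0, 0, 1], [0.04, -0.11, -0.02, 0, 1], [0.06, -0.16, -0.04, 0, 1], [0.074, -0.196, -0.05, 0, 1], [0.074, -0.196, -0.05, 0, 1]],
])

```text
time: 3.68
eef_pos: [469.3, -174.7, 227.9]
eef_rot: [[-0.996, -0.093, -0.001], [-0.093, 0.996, 0.002], [0.001, 0.002, -1.0]]
force: [0.1, 0.1, 0.6]
width: 93.7
```

Run:
```python
from h import *
import pickle
st=bot.get_state(); print(st["eef_pos"],st["force"],st["time"])
p=imaging.capture("wrist"); cv2.imwrite("pics/b_wrist.png",p["color"]); pickle.dump(p,open("b_wrist.pkl","wb")); print(p["origin"])
for t in ["large_centre","trough","sleeve_centre"]:
    r=finder.pinpoint(p,t); print(t,[(np.round(q["point"],1).tolist(),round(q["confidence"],2)) for q in r])
    for q in r[:2]: print(at_z(p,q["point"],{"large_centre":55,"trough":0,"sleeve_centre":43}[t]))
```

```text
[ 469.3433609  -174.66682303  227.8795339 ] [0.09902819 0.07933427 0.62754643] 3.675
[ 403.15031739 -181.88817911  393.49028087]
large_centre [([301.2, 112.4], 0.69), ([314.6, 249.2], 0.68)]
[ 370.4789923  -201.65262035   55.        ]
[ 493.07373371 -178.90344952   55.        ]
trough [([315.9, 262.5], 0.63)]
[ 522.91011793 -175.59640121    0.        ]
sleeve_centre [([316.2, 309.1], 0.71)]
[ 559.67410521 -171.48282527   43.        ]
```

View pics/b_wrist.png

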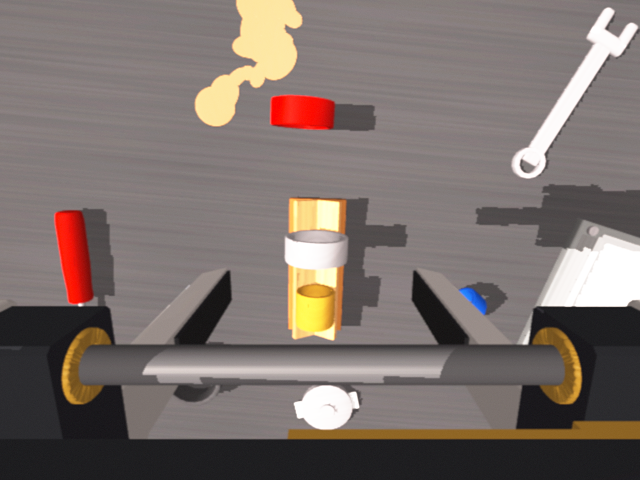

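The wrist view shows the steel ring at (315,248) in the trough with the brass sleeve at (316,309), and the red look-alike at (301,112). Next I check a close crop and get finer edges.

Run:
```python
import cv2
b=cv2.imread("pics/b_wrist.png")[190:345,275:360]; cv2.imwrite("pics/t2.png",cv2.resize(b,None,fx=3.8,fy=3.8,interpolation=cv2.INTER_CUBIC).copy())
b=cv2.imread("pics/b_wrist.png")[225:275,275:360]; cv2.imwrite("pics/t3.png",cv2.resize(b,None,fx=8,fy=8,interpolation=cv2.INTER_NEAREST).copy())
```

```text
(no output)
```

View pics/t2.png

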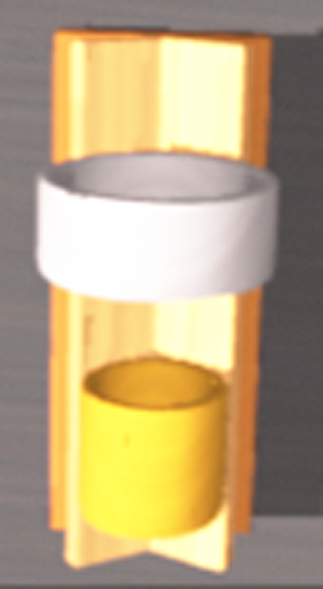

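View pics/t3.png

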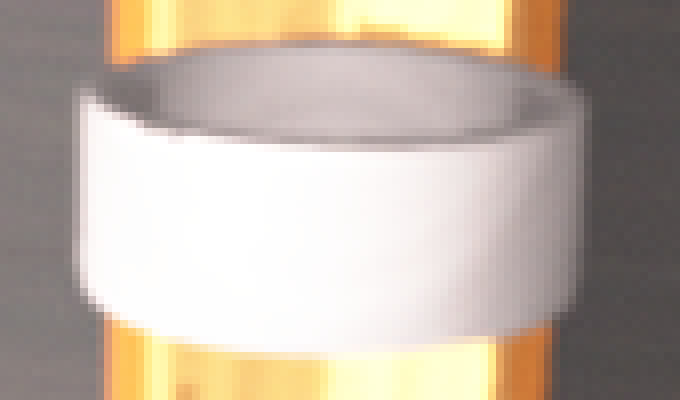

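```bash
cat > fit.py <<'E'
from h import *
from scipy.optimize import minimize
def hullpts(p,c,yaw,r,L,n=72):
    a=np.linspace(0,2*np.pi,n,endpoint=False); ax=np.array([np.cos(yaw),np.sin(yaw),0]); ay=np.array([-ax[1],ax[0],0]); az=np.array([0,0,1.])
    P=[proj(p,np.array(c)+s*L/2*ax+r*np.cos(t)*ay+r*np.sin(t)*az) for s in(-1,1) for t in a]
    return np.array(P)
def cyl_sil(p,c,yaw,r,L,shape,off,S):
    P=hullpts(p,c,yaw,r,L); h=cv2.convexHull(((P-off+0.5)*S).astype(np.float32))
    m=np.zeros(shape,np.uint8); cv2.fillPoly(m,[np.round(h*16).astype(np.int32)],1,shift=4); return m
def fit(p,mask,c0,yaw0,r,L,free="xyzw",S=6):
    ys,xs=np.nonzero(mask); off=np.array([xs.min()-15,ys.min()-15]); end=np.array([xs.max()+15,ys.max()+15])
    M=cv2.resize(mask[off[1]:end[1],off[0]:end[0]].astype(np.float32),None,fx=S,fy=S,interpolation=cv2.INTER_LINEAR)>.5
    M=M.astype(np.uint8)
    names="xyzw"; base=np.array([*c0,yaw0],float); idx=[names.index(k) for k in free]
    sc=np.array([1,1,1,.02])
    def cost(v):
        b=base.copy(); b[idx]+=v*sc[idx]
        return np.sum(cyl_sil(p,b[:3],b[3],r,L,M.shape,off,S)!=M)/M.sum()
    best=None
    for s in (6,3,1.5):
        v0=np.zeros(len(idx)) if best is None else best.x
        sim=np.vstack([v0]+[v0+s*e for e in np.eye(len(idx))])
        best=minimize(cost,v0,method="Nelder-Mead",options=dict(initial_simplex=sim,xatol=.02,fatol=1e-5,maxiter=400))
    b=base.copy(); b[idx]+=best.x*sc[idx]; return b,best.fun
E
python3 - <<'E'
from fit import *
import pickle
p=pickle.load(open("b_wrist.pkl","rb")); im=p["color"]; hsv=cv2.cvtColor(im,cv2.COLOR_BGR2HSV)
m=((hsv[...,1]<60)&(hsv[...,2]>125)).astype(np.uint8); m[:, :280]=0;m[:,355:]=0;m[:226]=0;m[275:]=0
# convex fill
n,lab,stt,_=cv2.connectedComponentsWithStats(m); k=1+np.argmax(stt[1:,4]); pts=np.argwhere(lab==k)[:,::-1]
h=cv2.convexHull(pts.astype(np.int32)); mm=np.zeros_like(m); cv2.fillPoly(mm,[h],1); print(stt[k],mm.sum())
o=im.copy(); cv2.drawContours(o,[h],-1,(0,255,0),1); cv2.imwrite("pics/t4.png",cv2.resize(o[220:280,270:365],None,fx=8,fy=8,interpolation=cv2.INTER_NEAREST))
for fr in ["xyw","xyzw"]:
    b,f=fit(p,mm,[493,-178,55],np.radians(6),30,24,fr); print(fr,np.round(b[:3],1),np.degrees(b[3]),f)
# trough edges (z 32 top edges) from crop t2: px = 275+u/3.8, 190+v/3.8
for z,l in ((32,[((70,40),(70,555))]),(0,[((53,35),(53,525)),((270,38),(248,525))])):
    for a,c in l:
        A=at_z(p,(275+a[0]/3.8,190+a[1]/3.8),z);C=at_z(p,(275+c[0]/3.8,190+c[1]/3.8),z); print(A[:2],C[:2],np.degrees(np.arctan2(*(C-A)[1::-1])))
E
```

```text
[ 280  226   68   49 2632] 2986
xyw [ 494.3 -181.2   55. ] 6.405024598091539 0.21005917159763313
xyzw [ 485.  -181.3   88. ] 2.4113447260854137 0.10737412079937479
[ 451.5090795  -203.99260601] [ 598.11104253 -192.87672414] 4.336072670841477
[ 454.82066761 -210.84886046] [ 605.73860086 -199.83331916] 4.174631588798808
[ 449.96897855 -149.56145457] [ 600.22707266 -139.96624061] 3.653845063560523
```

View pics/t4.png

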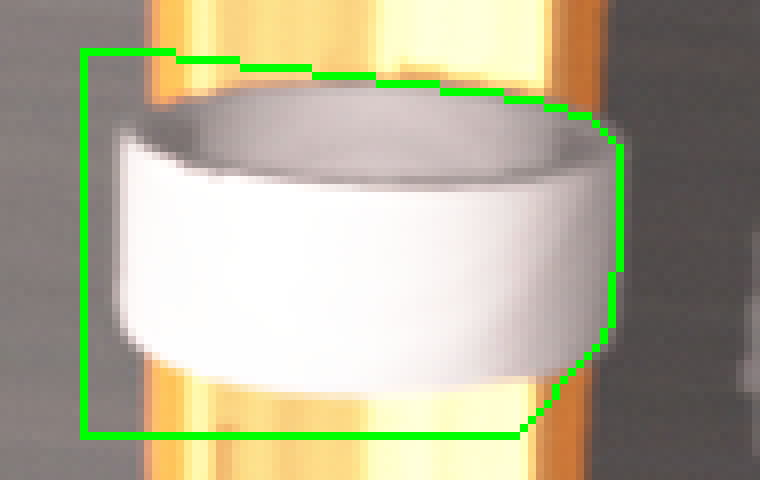

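Run:
```python
from fit import *
import pickle
p=pickle.load(open("b_wrist.pkl","rb"))
q=np.array([(118,130),(119,320),(145,360),(200,382),(300,395),(400,395),(480,385),(560,370),(605,340),(614,310),(622,150),(610,125),(560,100),(500,90),(400,83),(350,82),(280,84),(210,92),(150,112)],float)
px=np.c_[270+q[:,0]/8-.5,220+q[:,1]/8-.5]
from scipy.optimize import least_squares
def res(v,z=None):
    P=hullpts(p,[v[0],v[1],55 if len(v)<4 else v[3]],v[2],30,24); h=cv2.convexHull(P.astype(np.float32))
    return [cv2.pointPolygonTest(h,(float(a),float(b)),True) for a,b in px]
for v0 in ([494,-179,.1],[494,-179,.1,55]):
    r=least_squares(res,v0,x_scale=[1,1,.02,1][:len(v0)]); print(np.round(r.x,2),np.degrees(r.x[2]),np.round(r.fun,1))
# trough end corners base width: centre
```

```text
[ 4.9173e+02 -1.7856e+02  9.0000e-02] 5.289839454802354 [ 0.8  0.6  0.5  0.2  0.5  0.6  0.9  0.4  0.7  0.1 -0.5  0.5  0.3  0.5
  0.6  0.5  0.4  0.3  0.9]
[ 4.9194e+02 -1.7858e+02  1.1000e-01  5.4420e+01] 6.402603351292185 [ 0.5  0.4  0.8  0.6  0.6  0.6  0.7  0.   0.5  0.2 -0.8  0.6  0.6  0.7
  0.6  0.4  0.1 -0.1  0.4]
```

jog_arm([
  [[0.0125, -0.002, -0.04, 0, 1], [0.0225, -0.004, -0.09, 0, 1], [0.0225, -0.004, -0.13, 0, 1], [0.0225, -0.004, -0.14, 0, 1], [0.0225, -0.004, -0.14, 0, 1]],
])

```text
time: 4.5
eef_pos: [492.6, -175.3, 91.8]
eef_rot: [[-0.995, -0.099, 0.004], [-0.099, 0.995, -0.0], [-0.004, -0.0, -1.0]]
force: [-0.3, 0.8, 0.4]
width: 94.0
```

Run:
```python
from h import *
p=imaging.capture("wrist"); cv2.imwrite("pics/c_wrist.png",p["color"]); print(bot.get_state()["eef_pos"])
p=imaging.capture("side"); cv2.imwrite("pics/c_side.png",cv2.resize(p["color"][230:430,280:480],None,fx=3,fy=3))
```

```text
[ 493.31499947 -175.83723573   92.97141483]
```

View pics/c_wrist.png

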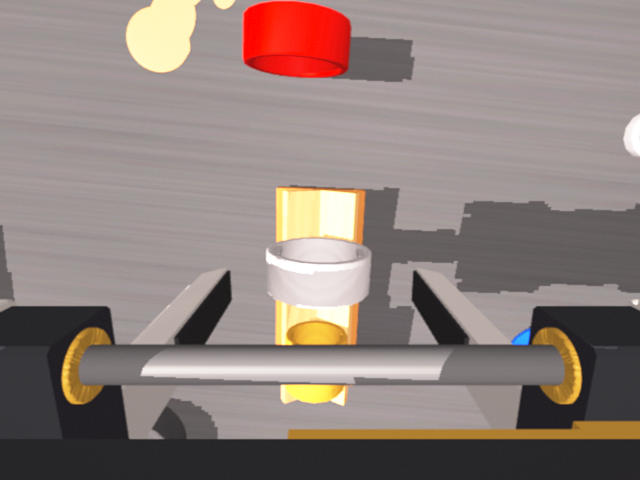

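View pics/c_side.png

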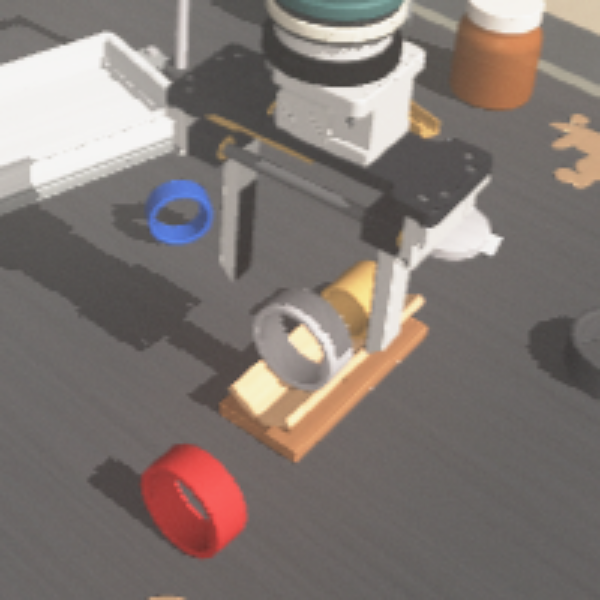

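jog_arm([
  [[-0.001, -0.002, -0.015, 0, 1], [-0.001, -0.002, -0.032, 0, 1], [-0.001, -0.002, -0.04, 0, 1], [-0.001, -0.002, -0.04, 0, 1]],
])

```text
time: 5.1
eef_pos: [491.7, -177.8, 52.0]
eef_rot: [[-0.995, -0.098, 0.005], [-0.098, 0.995, -0.0], [-0.005, -0.001, -1.0]]
force: [0.2, -0.1, 0.6]
width: 94.0
```

Run:
```python
from h import *
s=bot.get_state();print(s["eef_pos"],s["force"])
p=imaging.capture("wrist"); cv2.imwrite("pics/d_wrist.png",p["color"][150:420,150:500])
p=imaging.capture("side"); cv2.imwrite("pics/d_side.png",cv2.resize(p["color"][280:400,330:450],None,fx=5,fy=5)); s=bot.get_state();print(s["eef_pos"],s["force"])
```

```text
[ 491.74226524 -177.7672453    51.96397884] [ 0.18556402 -0.07311893  0.59602191]
[ 492.70689743 -178.22962565   53.37106126] [ 0.16897951 -0.19385906 -0.21843837]
```

View pics/d_wrist.png

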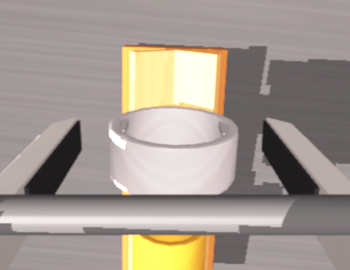

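View pics/d_side.png

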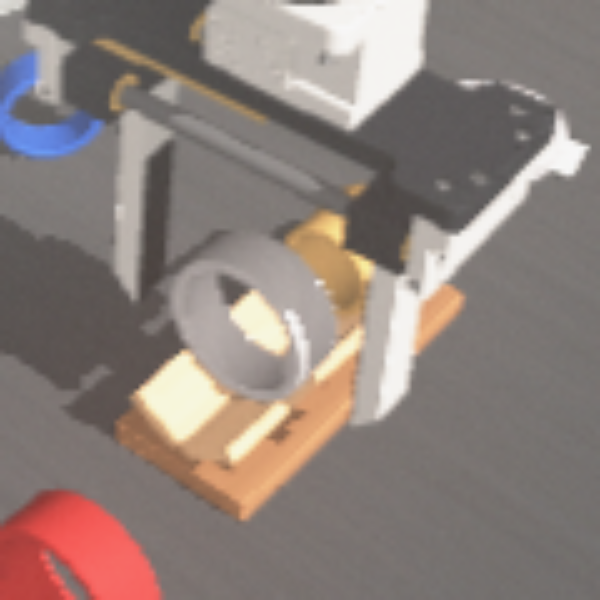

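Run:
```python
from fit import *
p=imaging.capture("wrist");q=imaging.capture("side"); s=bot.get_state();print(s["eef_pos"],s["force"])
for n,c,(r0,r1,c0,c1) in (("w",p,(150,420,150,500)),("s",q,(280,400,330,450))):
    S=2 if n=="w" else 5
    im=cv2.resize(c["color"][r0:r1,c0:c1],None,fx=S,fy=S,interpolation=cv2.INTER_CUBIC)
    h=cv2.convexHull(hullpts(c,[492,-178.5,55],np.radians(5.4),30,24).astype(np.float32))
    cv2.polylines(im,[np.round((h-[c0,r0]+.5)*S).astype(np.int32)],True,(0,255,0),1)
    cv2.imwrite(f"pics/e_{n}.png",im)
```

```text
[ 493.06084863 -178.37515196   53.9555857 ] [-0.44250649 -0.15007542 -0.5949271 ]
```

View pics/e_w.png

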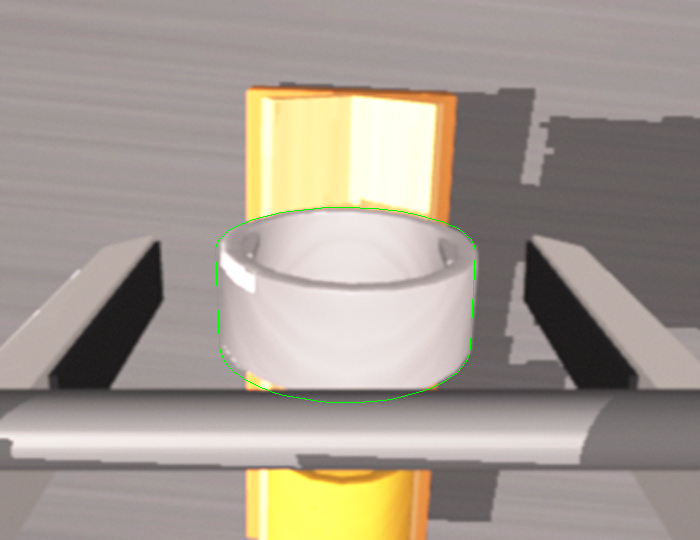

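View pics/e_s.png

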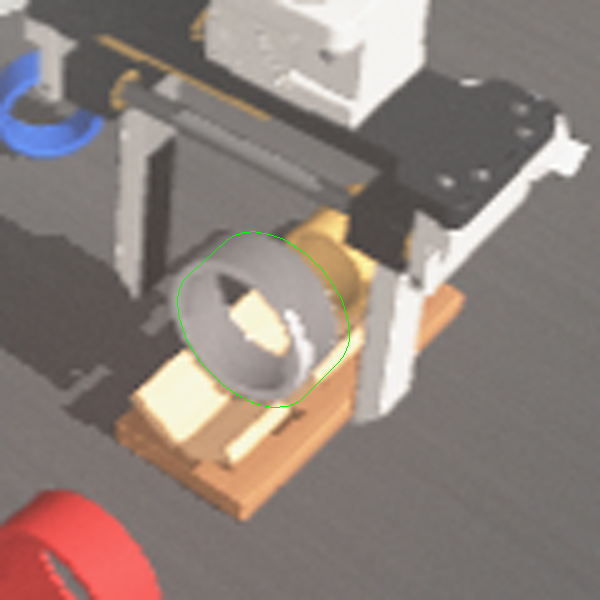

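jog_arm([
  [[-0.0025, 0, -0.002, 0, 1], [-0.0025, 0, -0.002, 0, 0.3], [-0.0025, 0, -0.002, 0, 0.1], [-0.0025, 0, -0.002, 0, -0.1], [-0.0025, 0, -0.002, 0, -0.2]],
])

```text
time: 5.92
eef_pos: [490.5, -177.5, 52.1]
eef_rot: [[-0.995, -0.098, 0.008], [-0.098, 0.995, -0.0], [-0.008, -0.001, -1.0]]
force: [-0.6, 3.5, 1.2]
width: 59.8
```

jog_arm([
  [[0, 0, 0, 0, -1], [0, 0, 0, 0, -1], [0, 0, 0.015, 0, -1], [0, 0, 0.03, 0, -1], [0, 0, 0.03, 0, -1]],
])

```text
time: 6.55
eef_pos: [492.0, -178.4, 84.7]
eef_rot: [[-0.995, -0.098, 0.013], [-0.098, 0.995, -0.003], [-0.012, -0.004, -1.0]]
force: [0.5, -0.2, -1.8]
width: 59.9
```

Run:
```python
from fit import *
p=imaging.capture("wrist");q=imaging.capture("side"); s=bot.get_state();print(s["eef_pos"],s["force"],s["width"])
cv2.imwrite("pics/f_w.png",p["color"][150:420,150:500]); cv2.imwrite("pics/f_s.png",cv2.resize(q["color"][270:390,330:450],None,fx=4,fy=4,interpolation=cv2.INTER_CUBIC))
```

```text
[ 490.72177195 -177.71839951   82.65923287] [ 0.6312923  -0.01144068 -1.56562601] 60.19864728859388
```

View pics/f_w.png

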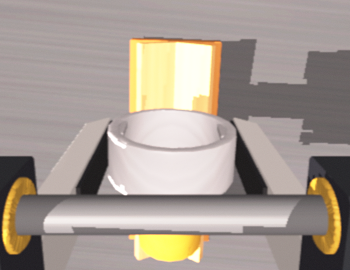

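View pics/f_s.png

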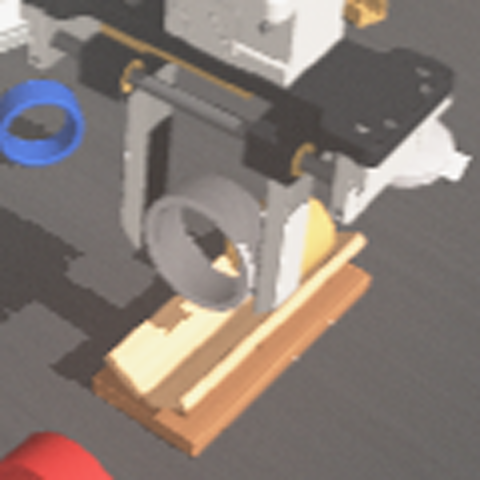

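jog_arm([
  [[0, 0, 0.05, 0, -1], [0, 0, 0.11, 0, -1], [0.01, 0.03, 0.16, -0.08, -1], [0.02, 0.08, 0.2, -0.16, -1], [0.03, 0.13, 0.215, -0.24, -1]],
])

```text
time: 7.28
eef_pos: [521.5, -47.0, 300.4]
eef_rot: [[-0.989, 0.145, 0.013], [0.145, 0.989, -0.004], [-0.013, -0.002, -1.0]]
force: [0.4, -0.5, -2.1]
width: 60.4
```

jog_arm([
  [[0.01, 0.05, 0, 0, -1], [0.02, 0.1, 0, 0, -1], [0.03, 0.1, 0, 0, -1], [0.03, 0.1, 0, 0, -1]],
])

```text
time: 7.78
eef_pos: [551.7, 52.6, 299.3]
eef_rot: [[-0.989, 0.145, 0.011], [0.145, 0.989, -0.005], [-0.012, -0.003, -1.0]]
force: [-0.5, 0.3, -1.5]
width: 59.9
```

Run:
```python
from fit import *
import pickle
for n in ["wrist","side","top"]:
    p=imaging.capture(n); cv2.imwrite(f"pics/g_{n}.png",p["color"]); pickle.dump(p,open(f"g_{n}.pkl","wb"))
    if n!="top":
      for t in ["small_centre","hook_end","hook_root","stand"]:
        r=finder.pinpoint(p,t); print(n,t,[(np.round(q["point"],1).tolist(),round(q["confidence"],2)) for q in r][:2])
s=bot.get_state();print(s["eef_pos"],s["eef_rot"],s["force"],s["time"])
```

```text
wrist small_centre [([431.8, 245.8], 0.62), ([270.9, 214.9], 0.57)]
wrist hook_end [([442.7, 186.2], 0.63)]
wrist hook_root []
wrist stand [([393.2, 212.3], 0.83), ([444.3, 188.0], 0.32)]
side small_centre [([302.0, 219.4], 0.65)]
side hook_end [([278.5, 215.0], 0.82)]
side hook_root [([344.8, 196.5], 0.62)]
side stand [([298.3, 274.8], 0.92)]
[551.47599484  52.76813742 300.51663509] [[-0.98920872  0.14591211  0.01325769]
 [ 0.14587346  0.98929579 -0.00384264]
 [-0.01367646 -0.00186723 -0.99990473]] [ 0.04825373  0.56751913 -0.98261615] 8.325
```

View pics/g_wrist.png

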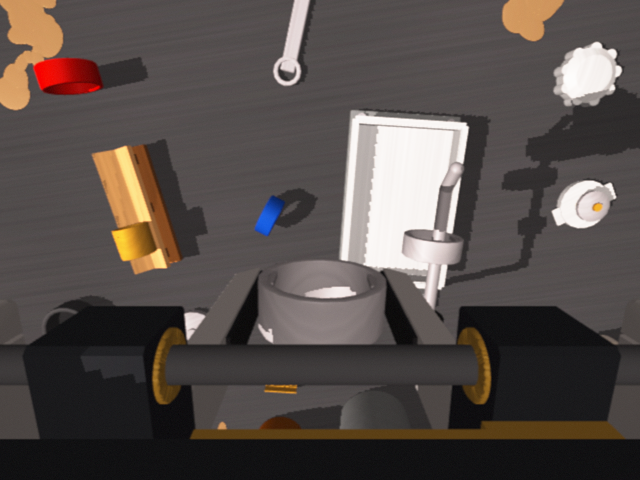

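View pics/g_side.png

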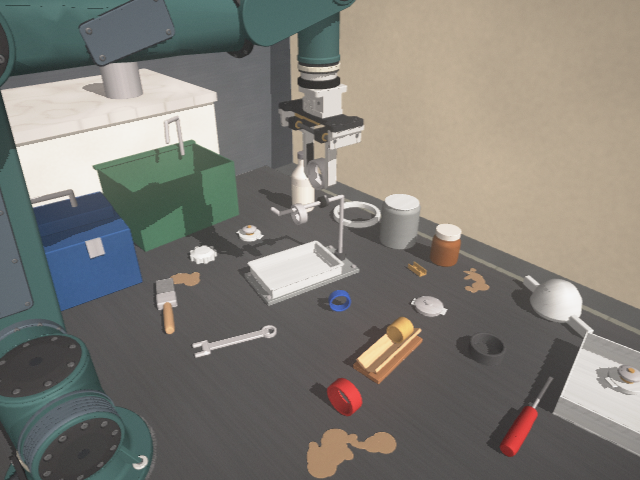

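Run:
```python
import cv2
b=cv2.imread("pics/g_wrist.png")[100:315,335:485]; cv2.imwrite("pics/t5.png",cv2.resize(b,None,fx=2.75,fy=2.75,interpolation=cv2.INTER_CUBIC).copy())
b=cv2.imread("pics/g_wrist.png")[150:315,395:475]; b=cv2.resize(b,None,fx=7,fy=7,interpolation=cv2.INTER_CUBIC);cv2.imwrite("pics/t6.png",b[:590].copy());cv2.imwrite("pics/t7.png",b[560:].copy())
```

```text
(no output)
```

View pics/t5.png

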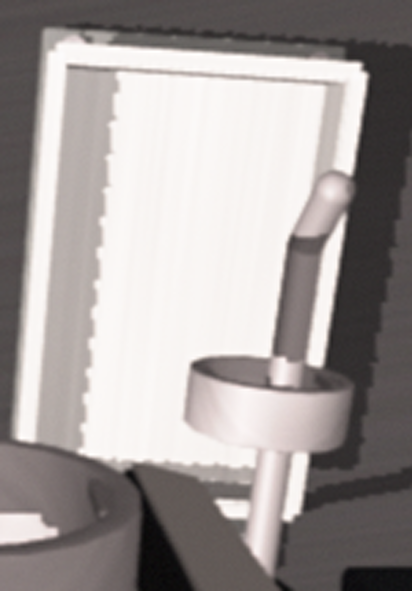

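View pics/t6.png

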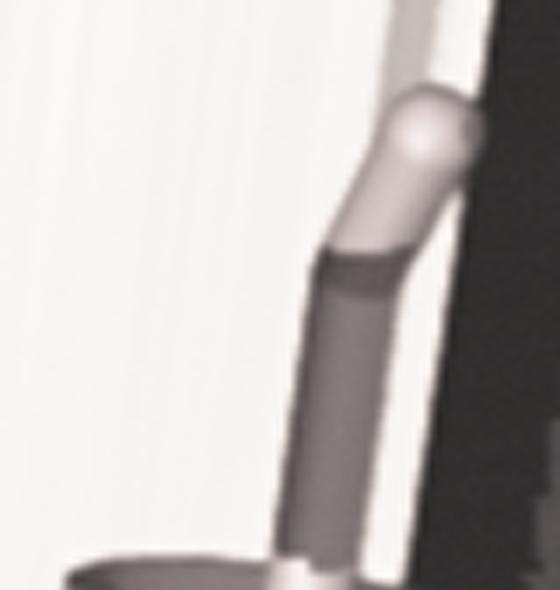

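View pics/t7.png

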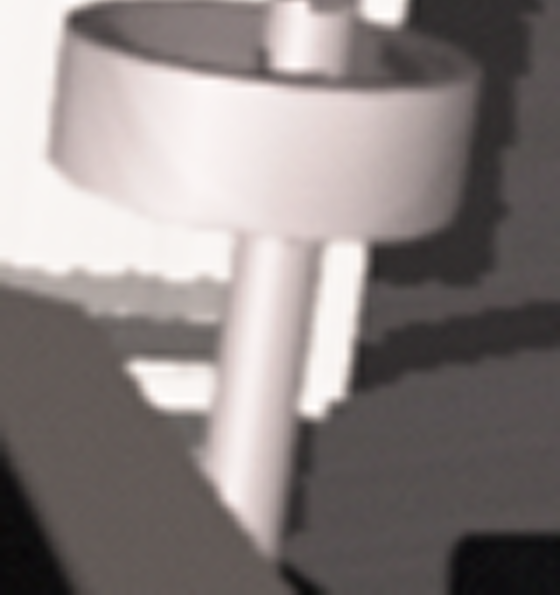

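Run:
```python
from fit import *
import pickle
p=pickle.load(open("g_wrist.pkl","rb"))
P=lambda u,v:(395+u/7-.43,150+v/7-.43)
pts=[(361,270),(322,500),(276,810),(254,1000)]
X=np.array([at_z(p,P(*q),185)[:2] for q in pts]);print(X.round(1))
k=np.polyfit(X[:,0],X[:,1],1);print(k,np.degrees(np.arctan(k[0])))
# tray edges z=40: t5 scale 2.75 offset 335,100
Q=lambda u,v:(335+u/2.75-.3,100+v/2.75-.3)
for a,b,z in (((55,50),(18,440),40),((367,72),(297,520),40),((45,30),(12,440),12)):
    A=at_z(p,Q(*a),z);B=at_z(p,Q(*b),z);print(A[:2],B[:2],np.degrees(np.arctan2(*(B-A)[1::-1])))
A=at_z(p,Q(55,50),40);B=at_z(p,Q(367,72),40);print("front edge perp",np.degrees(np.arctan2(*(B-A)[1::-1]))-90)
# tip centre, z~201
print("tip",at_z(p,P(430,130),201))
# side cam points
s=pickle.load(open("g_side.pkl","rb")); im=s["color"][180:235,260:360]; cv2.imwrite("pics/t8.png",cv2.resize(im,None,fx=8,fy=8,interpolation=cv2.INTER_CUBIC))
for X in ([531,147,185],[694,121,185]): print(proj(s,X), (proj(s,X)-[260,180]+.5)*8)
```

```text
[[526.9 151.2]
 [551.7 145.3]
 [587.  137.7]
 [609.8 133.5]]
[-2.13243157e-01  2.63216801e+02] -12.037633254341609
[457.51544202 102.48286582] [617.29382587  66.28665468] -12.764345042123711
[484.0976344  225.61041105] [672.54066438 185.2188887 ] -12.097917838206712
[447.12084431 101.91179868] [625.6949191   63.75020465] -12.06276401509833
front edge perp -12.182694456022787
tip [511.40285861 153.82434555 201.        ]
[282.43179653 213.89870505] [183.45437226 275.18964043]
[342.61380529 195.14350562] [664.9104423  125.14804492]
```

View pics/t8.png

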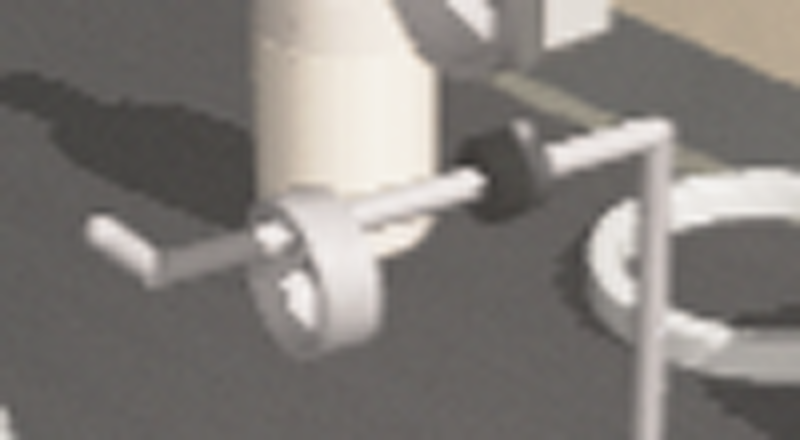

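Run:
```python
from fit import *
import pickle
from scipy.optimize import least_squares
p=pickle.load(open("g_wrist.pkl","rb"));s=pickle.load(open("g_side.pkl","rb"));t=pickle.load(open("a_top.pkl","rb"))
P=lambda u,v:np.array((395+u/7-.43,150+v/7-.43)); S8=lambda u,v:np.array((260+u/8-.43,180+v/8-.43)); T=lambda u,v:np.array((240+u/4.5-.4,165+v/4.5-.4))
def pt(v,l,z=185): a=v[2]; return np.array([v[0]+l*np.cos(a),v[1]+l*np.sin(a),z])
def linres(c,v,q):
    a,b=proj(c,pt(v,0)),proj(c,pt(v,165));d=(b-a)/np.linalg.norm(b-a);n=np.array([-d[1],d[0]]);return n@(q-a)
def res(v,full=False):
    r=[linres(p,v,P(*q)) for q in [(361,270),(322,500),(276,810),(254,1000)]]
    r+=list(proj(p,pt(v,0))-P(361,268))
    r+=list(proj(s,pt(v,0))-S8(156,268))+list(proj(s,pt(v,165))-S8(660,130))
    r+=[linres(s,v,S8(*q)) for q in [(405,203),(600,148)]]
    r+=[linres(t,v,T(*q)) for q in [(190,190),(160,300)]]+list(proj(t,pt(v,165))-T(222,45))
    return np.array(r)
r=least_squares(res,[527,150,-.21]);v=r.x;print(v[:2],np.degrees(v[2]),r.fun.round(1))
o=[pt(v,0),v]
def along(c,q):
    f=lambda l:proj(c,pt(v,l[0]))-q
    rr=least_squares(f,[100]);return rr.x[0],rr.fun.round(1)
print("buffer front",along(s,S8(480,183)),"buffer back",along(s,S8(548,157)),"top buf front", along(t,T(190,155)))
# small neck: silhouette hull in side: extents; centre guess
for c,n in((s,"side"),(p,"wrist")):
    for l in (45,50,55,60): print(n,l,proj(c,pt(v,l,170.5)))
```

```text
[526.83307109 150.982665  ] -12.019154958811106 [-0.2  0.5  0.6 -0.2 -0.2  0.2  0.7  0.8  0.2  0.7 -0.5 -0.5  0.6 -0.
 -0.2  1.3]
buffer front (np.float64(102.62808708833302), array([0.1, 0.3])) buffer back (np.float64(126.34003442301466), array([0.3, 1.2])) top buf front (np.float64(103.71547504771347), array([1.2, 0.3]))
side 45 [297.83207209 214.63451624]
side 50 [299.76536001 214.08372172]
side 55 [301.69042406 213.53527018]
side 60 [303.60731663 212.98914671]
wrist 45 [432.16395752 240.74934427]
wrist 50 [431.333535   246.57855515]
wrist 55 [430.50972111 252.36137622]
wrist 60 [429.69243729 258.09835906]
```

Run:
```python
import cv2
b=cv2.imread("pics/g_wrist.png")[250:350,245:400]; cv2.imwrite("pics/t9.png",cv2.resize(b,None,fx=5,fy=5,interpolation=cv2.INTER_CUBIC).copy())
b=cv2.imread("pics/g_side.png")[150:200,295:350]; cv2.imwrite("pics/t10.png",cv2.resize(b,None,fx=10,fy=10,interpolation=cv2.INTER_CUBIC).copy())
```

```text
(no output)
```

View pics/t9.png

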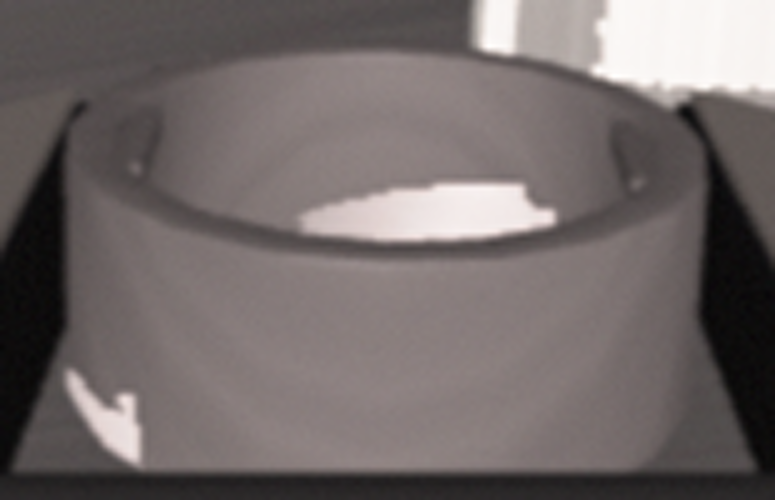

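View pics/t10.png

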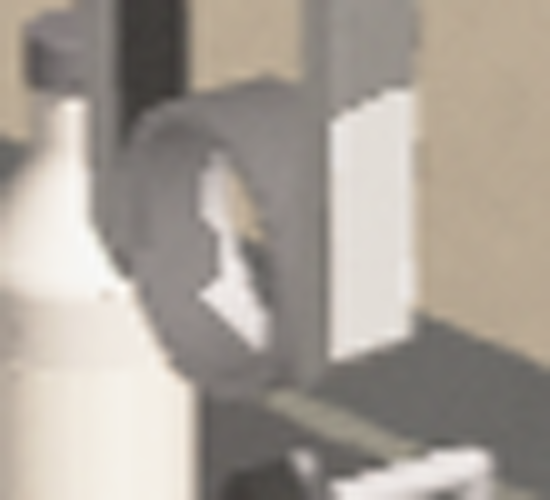

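Run:
```python
from fit import *
import pickle
from scipy.optimize import least_squares
p=pickle.load(open("g_wrist.pkl","rb"))
q=np.array([(380,48),(480,52),(560,68),(640,95),(690,130),(708,155),(68,135),(100,100),(200,65),(290,50),(390,258),(250,240),(150,205),(90,170),(500,250),(600,225),(680,185)],float)
px=np.c_[245+q[:,0]/5-.4,250+q[:,1]/5-.4]
ep=np.array([551.5,52.7,300.]);R=np.array([[-0.989,.1455,.012],[.1455,.989,-.004],[-.0125,-.0025,-1]])
f,cx,cy,o,C=cam(p)
print("cam in tool",R.T@(o-ep))
a=np.linspace(0,2*np.pi,120,endpoint=False)
def circ(v):
    ct=np.array([v[0],v[1],v[2]]); n=np.array([np.cos(v[4])*np.cos(v[3]),np.sin(v[4]),np.sin(v[3])*np.cos(v[4])]); 
    y=np.array([0,1,0])-n*n[1]; y/=np.linalg.norm(y); z=np.cross(n,y)
    return np.array([proj(p,ep+R@(ct+30*(np.cos(t)*y+np.sin(t)*z))) for t in a]).astype(np.float32)
def res(v):
    h=circ(v).reshape(-1,1,2); return [cv2.pointPolygonTest(h,(float(x),float(y)),True) for x,y in px]
for fr in (3,4,5):
    r=least_squares(lambda w:res(np.r_[w,np.zeros(5-fr)]),np.r_[[12,0,-3],np.zeros(fr-3)],x_scale=np.array([1,1,1,.05,.05])[:fr]); print(r.x.round(2),np.round(r.fun,1))
```

```text
cam in tool [  66.19927037   -0.52630737 -164.84472354]
[12.  0. -3.] [ 4.1  4.   4.9  5.4  5.2  0.4  1.3  2.8  3.6  3.5 -3.6 -2.1  0.2  1.1
 -3.2 -1.9 -0.3]
[11.88  0.   -3.    0.  ] [ 3.8  3.7  4.5  5.2  5.1  0.5  1.3  2.6  3.3  3.2 -3.5 -1.9  0.3  1.2
 -3.1 -1.7 -0.2]
[11.78  0.05 -2.89  0.02  0.02] [ 2.9  2.6  3.3  3.9  4.5  0.9  1.1  3.   3.2  2.7 -4.5 -3.2 -1.1  0.1
 -3.7 -1.8  0.2]
```

```bash
cat > circ.py <<'E'
from fit import *
from scipy.optimize import least_squares
a=np.linspace(0,2*np.pi,180,endpoint=False)
def fitcirc(p,ep,R,px,r=30,x0=(12,0,-3),outn=(3,4,5)):
    def circ(v):
        ct=np.array(v[:3]); n=np.array([np.cos(v[4])*np.cos(v[3]),np.sin(v[4]),np.sin(v[3])*np.cos(v[4])])
        y=np.array([0,1,0])-n*n[1]; y/=np.linalg.norm(y); z=np.cross(n,y)
        return np.array([proj(p,ep+R@(ct+r*(np.cos(t)*y+np.sin(t)*z))) for t in a]).astype(np.float32)
    def res(v):
        h=circ(v).reshape(-1,1,2); return np.array([cv2.pointPolygonTest(h,(float(x),float(y)),True) for x,y in px])
    sc=np.array([1,1,1,.03,.03])
    for fr in outn:
        rr=least_squares(lambda w:res(np.r_[w,np.zeros(5-fr)]*sc),np.r_[x0,np.zeros(fr-3)]/sc[:fr],diff_step=None,jac=lambda w:np.array([(res(np.r_[w+.2*e,np.zeros(5-fr)]*sc)-res(np.r_[w-.2*e,np.zeros(5-fr)]*sc))/.4 for e in np.eye(fr)]).T)
        print((rr.x*sc[:fr]).round(2),np.round(rr.fun,1))
E
python3 - <<'E'
from circ import *
import pickle
p=pickle.load(open("g_wrist.pkl","rb"))
q=np.array([(380,48),(480,52),(560,68),(640,95),(690,130),(708,155),(68,135),(100,100),(200,65),(290,50),(390,258),(250,240),(150,205),(90,170),(500,250),(600,225),(680,185)],float)
px=np.c_[245+q[:,0]/5-.4,250+q[:,1]/5-.4]
ep=np.array([551.5,52.7,300.]);R=np.array([[-0.989,.1455,.012],[.1455,.989,-.004],[-.0125,-.0025,-1]])
fitcirc(p,ep,R,px)
E
```

```text
[ 7.9  -0.13  4.17] [ 0.6  0.4  1.1  1.3  0.8 -1.6 -1.8 -1.2 -0.1 -0.  -1.   0.5  2.1  1.4
 -0.7  0.1  0.2]
[ 8.2  -0.14  3.24  0.01] [ 0.2  0.1  0.8  1.2  1.  -1.3 -1.4 -1.2 -0.3 -0.3 -1.3  0.2  2.   1.7
 -1.1 -0.1  0.3]
[ 8.31 -0.14  2.98  0.01  0.02] [ 0.3 -0.3  0.1  0.2  0.3 -1.2 -0.9 -0.   0.5  0.1 -1.4 -0.5  1.   0.8
 -0.6  0.8  1.3]
```

Arm fit: hook_end is at about (526.8, 151.0), yaw −12°. The buffer front is about 102 mm behind hook_end and the small ring about 50 mm. Next I go in front of the upturned end.

jog_arm([
  [[-0.02, 0.03, 0, -0.02, -1], [-0.045, 0.065, 0, -0.045, -1], [-0.065, 0.095, 0, -0.063, -1], [-0.0735, 0.1087, 0, -0.063, -1], [-0.0735, 0.1087, 0, -0.063, -1]],
])

```text
time: 8.95
eef_pos: [477.9, 161.8, 300.8]
eef_rot: [[-0.978, 0.206, 0.014], [0.206, 0.979, -0.005], [-0.015, -0.002, -1.0]]
force: [0.1, -0.5, -1.3]
width: 60.0
```

jog_arm([
  [[0, 0, -0.03, 0, -1], [0, 0, -0.07, 0, -1], [0, 0, -0.1, 0, -1], [0, 0, -0.112, 0, -1], [0, 0, -0.112, 0, -1]],
])

```text
time: 9.57
eef_pos: [478.2, 161.1, 188.3]
eef_rot: [[-0.978, 0.207, 0.013], [0.207, 0.978, -0.006], [-0.014, -0.003, -1.0]]
force: [0.0, 0.4, -1.0]
width: 59.9
```

```bash
cat > snap.py <<'E'
from fit import *
import sys,pickle
n=sys.argv[1]
p=imaging.capture("wrist");q=imaging.capture("side");t=imaging.capture("top"); s=bot.get_state();print(np.round(s["eef_pos"],1),np.round(s["eef_rot"],3).tolist(),np.round(s["force"],2),s["width"],s["time"])
pickle.dump((p,q,t,s),open(f"{n}.pkl","wb"))
w=p["color"]; sd=cv2.resize(q["color"][170:250,250:370],None,fx=5,fy=5,interpolation=cv2.INTER_CUBIC)
cv2.imwrite(f"pics/{n}_w.png",w); cv2.imwrite(f"pics/{n}_s.png",sd)
cv2.imwrite(f"pics/{n}_t.png",cv2.resize(t["color"][160:290,220:340],None,fx=4.5,fy=4.5,interpolation=cv2.INTER_CUBIC))
E
python3 snap.py h1
```

```text
[479.  161.8 190.6] [[-0.978, 0.207, 0.017], [0.207, 0.978, -0.004], [-0.017, -0.001, -1.0]] [-0.24 -0.8  -0.57] 60.256240622643396 9.725
```

View pics/h1_w.png

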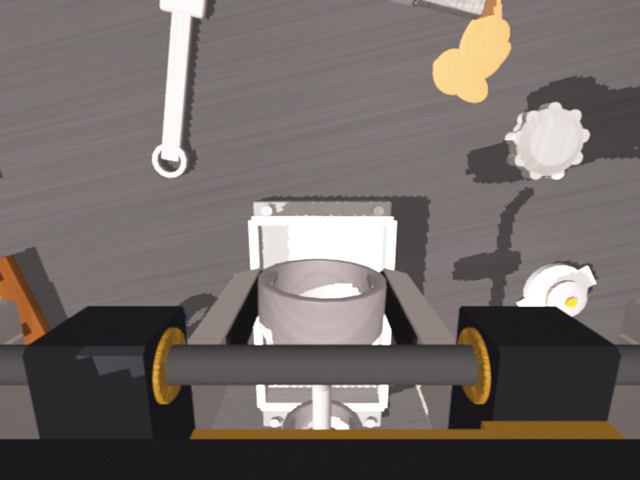

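View pics/h1_s.png

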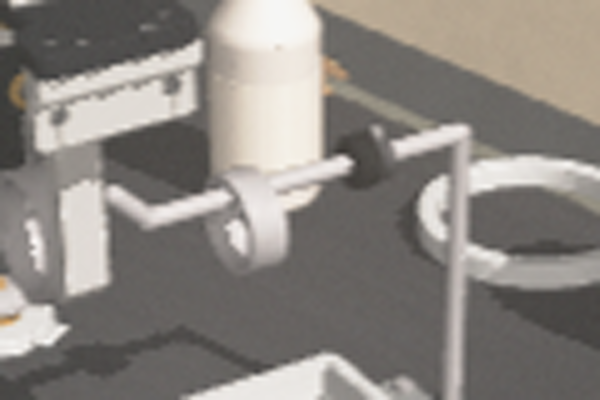

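Run:
```python
from fit import *
import pickle
p,q,t,s=pickle.load(open("h1.pkl","rb"))
c0,r0,S=220,180,9
im=cv2.resize(q["color"][r0:r0+65,c0:c0+85],None,fx=S,fy=S,interpolation=cv2.INTER_CUBIC)
for dl,col in((0,(0,255,0)),(-4,(0,0,255))):
    c=np.array([478.5,161.5,189+3])+dl*np.array([.978,-.208,0])
    P=hullpts(q,c,np.radians(-12),30,24)
    h=cv2.convexHull(P.astype(np.float32)); cv2.polylines(im,[np.round((h-[c0,r0]+.5)*S).astype(np.int32)],True,col,1)
cv2.imwrite("pics/h2.png",im)
```

```text
(no output)
```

View pics/h2.png

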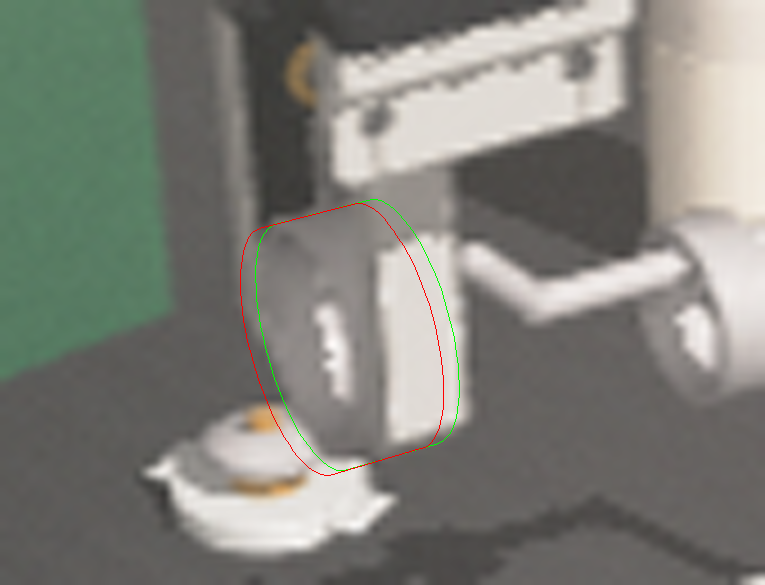

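jog_arm([
  [[0.01, -0.002, 0, 0, -1], [0.02, -0.004, 0, 0, -1], [0.03, -0.0064, 0, 0, -1], [0.04, -0.0085, 0, 0, -1], [0.04, -0.0085, 0, 0, -1]],
])

```text
time: 10.35
eef_pos: [519.7, 153.0, 190.2]
eef_rot: [[-0.978, 0.207, 0.016], [0.207, 0.978, -0.005], [-0.017, -0.001, -1.0]]
force: [-0.5, -0.5, -0.3]
width: 60.2
```

```bash
python3 snap.py h3
```

```text
[518.9 153.3 190.4] [[-0.978, 0.207, 0.016], [0.206, 0.978, -0.005], [-0.017, -0.001, -1.0]] [ 0.73  0.49 -0.61] 60.1501499117295 10.5
```

View pics/h3_w.png

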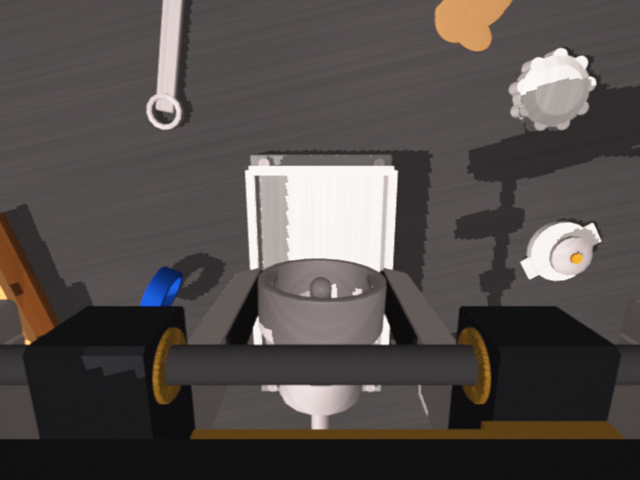

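View pics/h3_s.png

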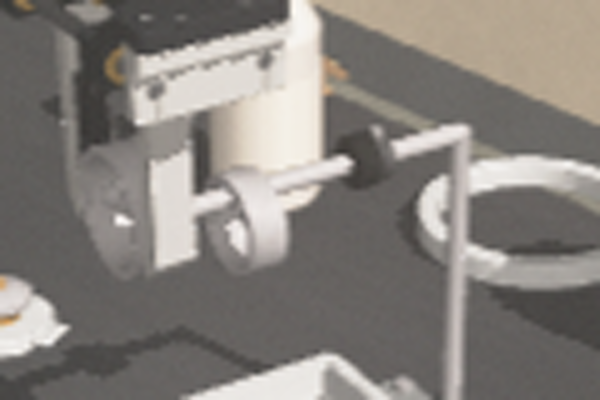

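jog_arm([
  [[0.012, -0.0025, 0, 0, -1], [0.0235, -0.005, 0, 0, -1], [0.0235, -0.005, -0.008, 0, -1], [0.0235, -0.005, -0.016, 0, -1], [0.0235, -0.005, -0.02, 0, -1]],
])

```text
time: 11.12
eef_pos: [541.6, 148.3, 169.1]
eef_rot: [[-0.978, 0.206, 0.014], [0.206, 0.978, -0.005], [-0.015, -0.002, -1.0]]
force: [-0.3, -0.2, -1.0]
width: 60.2
```

```bash
python3 snap.py h4
```

```text
[542.  148.4 170. ] [[-0.978, 0.206, 0.016], [0.206, 0.978, -0.005], [-0.016, -0.001, -1.0]] [ 0.02  0.63 -0.97] 59.94782913678111 11.275
```

View pics/h4_w.png

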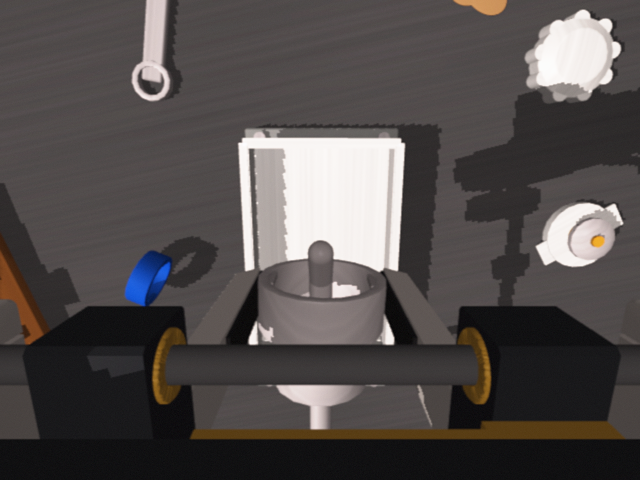

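View pics/h4_s.png

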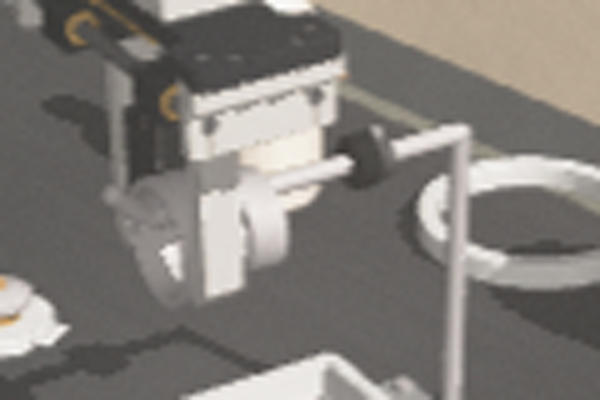

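jog_arm([
  [[0, 0, -0.003, 0, -1], [0, 0, -0.005, 0, -1], [0, 0, -0.005, 0, -1]],
])

```text
time: 11.65
eef_pos: [541.8, 148.3, 164.8]
eef_rot: [[-0.978, 0.206, 0.015], [0.206, 0.978, -0.005], [-0.016, -0.001, -1.0]]
force: [0.1, -0.6, -0.8]
width: 60.1
```

jog_arm([
  [[0, 0, -0.001, 0, -1], [0, 0, -0.001, 0, -1]],
])

```text
time: 11.9
eef_pos: [541.8, 148.3, 163.8]
eef_rot: [[-0.978, 0.206, 0.015], [0.206, 0.978, -0.005], [-0.016, -0.001, -1.0]]
force: [0.2, 0.1, -1.1]
width: 60.4
```

jog_arm([
  [[0, 0, -0.001, 0, -1], [0, 0, -0.001, 0, -1]],
])

```text
time: 12.15
eef_pos: [541.8, 148.3, 162.7]
eef_rot: [[-0.978, 0.206, 0.015], [0.206, 0.978, -0.005], [-0.016, -0.001, -1.0]]
force: [-0.3, 0.2, -1.9]
width: 60.1
```

jog_arm([
  [[0, 0, -0.0007, 0, -1], [0, 0, -0.0007, 0, -1]],
])

```text
time: 12.4
eef_pos: [541.9, 148.3, 162.5]
eef_rot: [[-0.978, 0.206, 0.016], [0.206, 0.978, -0.005], [-0.016, -0.001, -1.0]]
force: [-0.5, 0.0, -0.0]
width: 60.0
```

jog_arm([
  [[0, 0, -0.0007, 0, -1], [0, 0, -0.0007, 0, -1]],
])

```text
time: 12.65
eef_pos: [542.0, 148.3, 162.4]
eef_rot: [[-0.978, 0.206, 0.016], [0.206, 0.978, -0.005], [-0.017, -0.001, -1.0]]
force: [-1.3, -0.1, 3.2]
width: 60.4
```

Contact with the arm is felt at TCP z ≈ 162.4, as expected. I lift a hair and slide back along the arm.

jog_arm([
  [[0, 0, 0.0005, 0, -1], [0.0049, -0.001, 0.0004, 0, -1], [0.0098, -0.0021, 0.0004, 0, -1], [0.0147, -0.0031, 0.0004, 0, -1], [0.0147, -0.0031, 0.0004, 0, -1]],
])

```text
time: 13.28
eef_pos: [557.2, 145.1, 162.5]
eef_rot: [[-0.978, 0.207, 0.017], [0.207, 0.978, -0.005], [-0.017, -0.001, -1.0]]
force: [0.1, -0.4, -1.4]
width: 60.5
```

```bash
python3 snap.py h5
```

```text
[556.9 145.1 162.6] [[-0.978, 0.206, 0.017], [0.206, 0.978, -0.005], [-0.017, -0.001, -1.0]] [ 0.69 -1.1  -0.94] 60.19992817220841 13.425
```

View pics/h5_s.png

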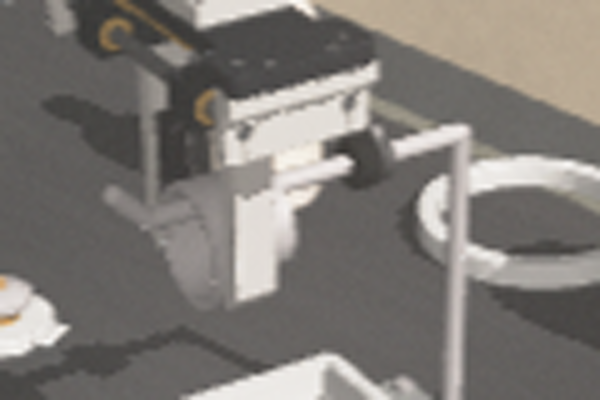

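View pics/h5_t.png

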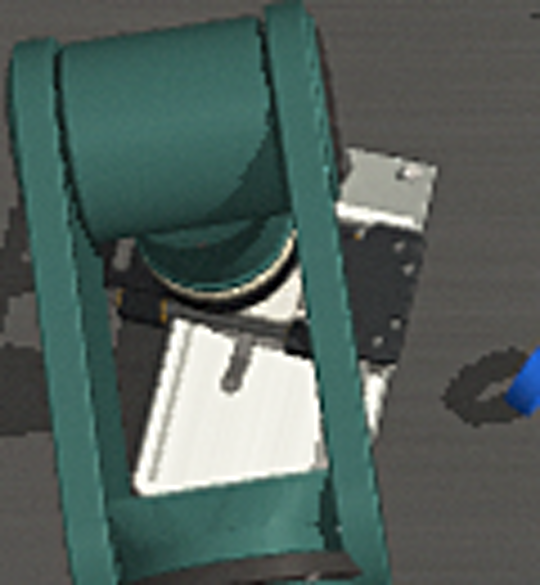

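jog_arm([
  [[0.0049, -0.001, 0, 0, -1], [0.0108, -0.0023, 0, 0, -1], [0.0166, -0.0035, 0, 0, -1], [0.0235, -0.005, 0, 0, -1], [0.0235, -0.005, 0, 0, -1]],
])

```text
time: 14.05
eef_pos: [581.3, 139.8, 162.5]
eef_rot: [[-0.978, 0.207, 0.018], [0.207, 0.978, -0.005], [-0.018, -0.001, -1.0]]
force: [1.3, 0.1, -0.8]
width: 59.7
```

```bash
python3 snap.py h6
```

```text
[580.7 139.9 162.5] [[-0.978, 0.207, 0.017], [0.207, 0.978, -0.005], [-0.018, -0.001, -1.0]] [ 0.16  0.41 -0.89] 60.22078090166592 14.2
```

View pics/h6_s.png

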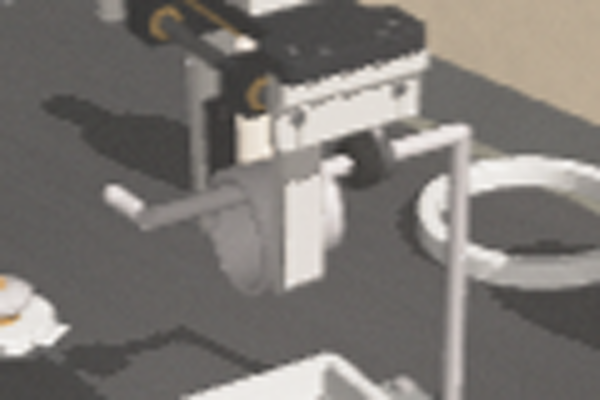

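View pics/h6_w.png

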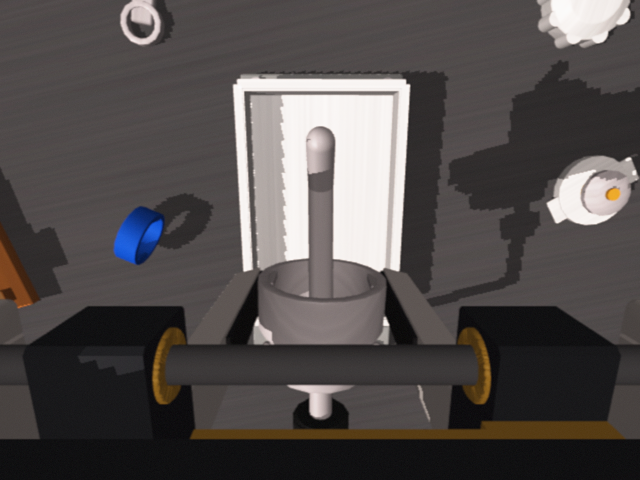

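jog_arm([
  [[0.002, -0.0004, 0, 0, -1], [0.004, -0.0008, 0, 0, -1], [0.006, -0.0013, 0, 0, -1], [0.008, -0.0017, 0, 0, -1], [0.008, -0.0017, 0, 0, -1]],
])

```text
time: 14.82
eef_pos: [588.9, 138.2, 162.5]
eef_rot: [[-0.978, 0.207, 0.017], [0.207, 0.978, -0.005], [-0.018, -0.001, -1.0]]
force: [-0.4, 0.1, -0.7]
width: 59.9
```

jog_arm([
  [[0.001, -0.0002, 0, 0, -1], [0.002, -0.0004, 0, 0, -1], [0.002, -0.0004, 0, 0, -1]],
])

```text
time: 15.2
eef_pos: [591.0, 137.8, 162.6]
eef_rot: [[-0.978, 0.207, 0.018], [0.207, 0.978, -0.005], [-0.018, -0.001, -1.0]]
force: [-0.7, 0.3, -0.1]
width: 60.0
```

jog_arm([
  [[0.001, -0.0002, 0, 0, -1], [0.002, -0.0004, 0, 0, -1], [0.002, -0.0004, 0, 0, -1]],
])

```text
time: 15.58
eef_pos: [593.2, 137.3, 162.6]
eef_rot: [[-0.978, 0.207, 0.018], [0.207, 0.978, -0.005], [-0.018, -0.001, -1.0]]
force: [-0.4, -0.8, -0.2]
width: 60.4
```

jog_arm([
  [[0.001, -0.0002, 0, 0, -1], [0.001, -0.0002, 0, 0, -1]],
])

```text
time: 15.82
eef_pos: [594.3, 137.1, 162.6]
eef_rot: [[-0.978, 0.207, 0.018], [0.207, 0.978, -0.005], [-0.019, -0.001, -1.0]]
force: [-0.7, 0.5, 0.3]
width: 60.2
```

jog_arm([
  [[0.001, -0.0002, 0, 0, -1], [0.001, -0.0002, 0, 0, -1]],
])

```text
time: 16.08
eef_pos: [595.4, 136.9, 162.6]
eef_rot: [[-0.978, 0.207, 0.018], [0.207, 0.978, -0.005], [-0.019, -0.001, -1.0]]
force: [-1.3, 0.9, -0.5]
width: 60.3
```

```bash
python3 snap.py h7
```

```text
[595.4 136.9 162.6] [[-0.978, 0.207, 0.018], [0.207, 0.978, -0.005], [-0.019, -0.001, -1.0]] [-1.18 -0.43 -0.77] 59.846000282648276 16.225
```

View pics/h7_s.png

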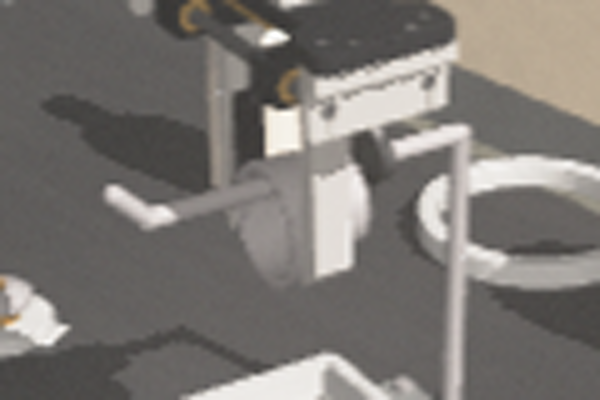

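View pics/h7_w.png

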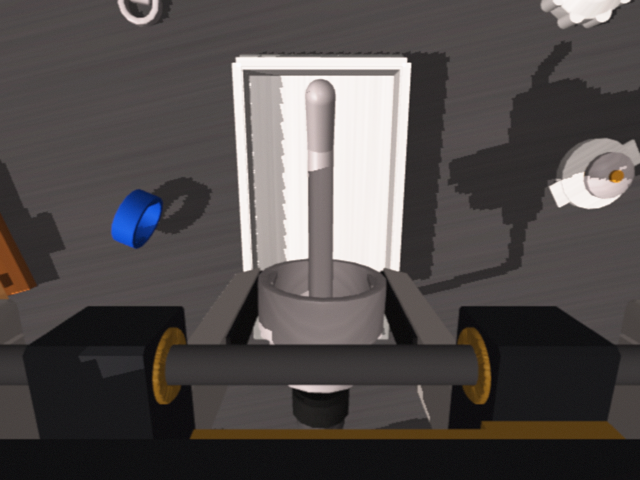

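jog_arm([
  [[0.0007, -0.0001, 0, 0, -1], [0.0007, -0.0001, 0, 0, -1]],
])

```text
time: 16.48
eef_pos: [596.1, 136.8, 162.5]
eef_rot: [[-0.978, 0.207, 0.018], [0.207, 0.978, -0.005], [-0.019, -0.001, -1.0]]
force: [-1.0, 0.8, 0.2]
width: 60.4
```

jog_arm([
  [[0.0007, -0.0002, 0, 0, -1], [0.0007, -0.0002, 0, 0, -1]],
])

```text
time: 16.73
eef_pos: [596.8, 136.6, 162.5]
eef_rot: [[-0.978, 0.207, 0.018], [0.207, 0.978, -0.005], [-0.019, -0.001, -1.0]]
force: [-0.9, 0.1, -0.5]
width: 59.9
```

jog_arm([
  [[0.0007, -0.0001, 0, 0, -1], [0.0007, -0.0001, 0, 0, -1]],
])

```text
time: 16.98
eef_pos: [597.3, 136.5, 162.6]
eef_rot: [[-0.978, 0.207, 0.017], [0.207, 0.978, -0.005], [-0.018, -0.001, -1.0]]
force: [-2.9, 0.1, 1.3]
width: 60.1
```

jog_arm([
  [[0.0006, -0.0001, 0, 0, -1], [0.0006, -0.0001, 0, 0, -1]],
])

```text
time: 17.23
eef_pos: [597.5, 136.5, 162.5]
eef_rot: [[-0.978, 0.207, 0.016], [0.207, 0.978, -0.005], [-0.017, -0.001, -1.0]]
force: [-4.0, 0.9, 0.1]
width: 60.1
```

jog_arm([
  [[0.0006, -0.0001, 0, 0, -1], [0.0006, -0.0001, 0, 0, -1]],
])

```text
time: 17.48
eef_pos: [597.7, 136.4, 162.5]
eef_rot: [[-0.978, 0.207, 0.016], [0.207, 0.978, -0.005], [-0.016, -0.002, -1.0]]
force: [-4.9, 0.5, 1.4]
width: 60.3
```

jog_arm([
  [[0.0008, -0.0002, 0, 0, -1], [0.0008, -0.0002, 0, 0, -1]],
])

```text
time: 17.73
eef_pos: [597.9, 136.4, 162.6]
eef_rot: [[-0.978, 0.206, 0.014], [0.206, 0.978, -0.005], [-0.015, -0.002, -1.0]]
force: [-6.9, 0.4, 2.0]
width: 59.9
```

jog_arm([
  [[0.0008, -0.0002, 0, 0, -1], [0.0008, -0.0002, 0, 0, -1]],
])

```text
time: 17.98
eef_pos: [598.0, 136.4, 162.5]
eef_rot: [[-0.978, 0.206, 0.012], [0.206, 0.978, -0.004], [-0.013, -0.002, -1.0]]
force: [-5.5, 0.8, 2.5]
width: 60.5
```

```bash
python3 snap.py h8; python3 -c "
import pickle,cv2
p,q,t,s=pickle.load(open('h8.pkl','rb'));cv2.imwrite('pics/h8_c.png',cv2.resize(q['color'][185:235,285:345],None,fx=10,fy=10,interpolation=cv2.INTER_CUBIC));print(s['moment'])"
```

```text
[598.  136.4 162.5] [[-0.978, 0.206, 0.012], [0.206, 0.978, -0.004], [-0.013, -0.002, -1.0]] [-7.08  0.46  2.32] 60.15360217863504 18.125
[ 0.09569162  0.97302032 -0.01427353]
```

View pics/h8_c.png

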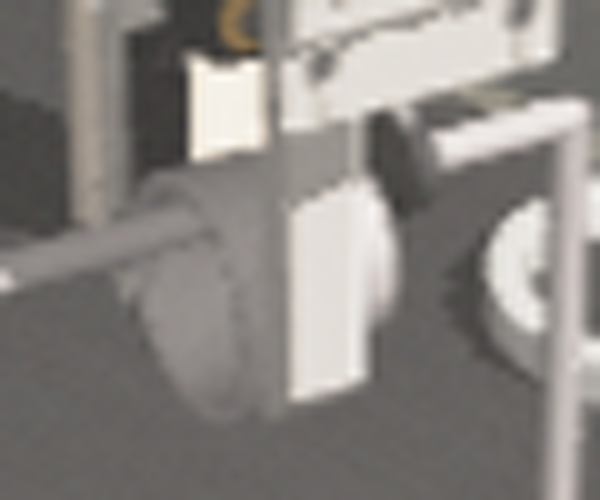

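View pics/h8_w.png

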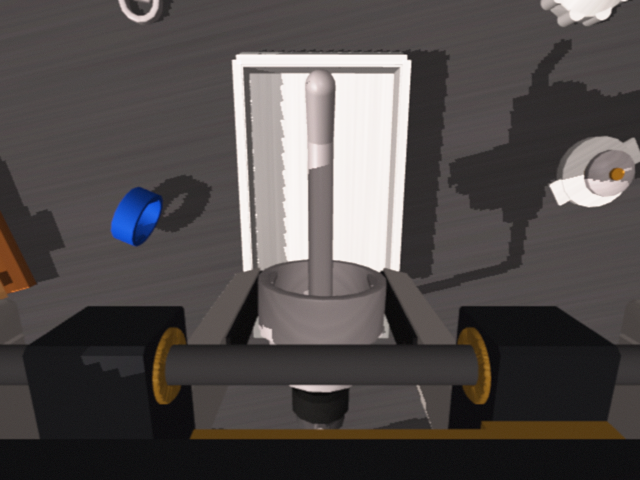

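jog_arm([
  [[0.0011, -0.0002, 0, 0, -1], [0.0011, -0.0002, 0, 0, -1]],
])

```text
time: 18.38
eef_pos: [598.1, 136.4, 162.5]
eef_rot: [[-0.979, 0.206, 0.01], [0.206, 0.979, -0.004], [-0.011, -0.002, -1.0]]
force: [-5.9, 0.9, 3.4]
width: 59.9
```

jog_arm([
  [[0.0013, -0.0003, 0, 0, -1], [0.0013, -0.0003, 0, 0, -1], [0.0013, -0.0003, 0, 0, -1]],
])

```text
time: 18.75
eef_pos: [598.1, 136.4, 162.5]
eef_rot: [[-0.979, 0.206, 0.007], [0.206, 0.979, -0.004], [-0.008, -0.002, -1.0]]
force: [-7.5, 0.3, 2.1]
width: 60.8
```

jog_arm([
  [[0.0015, -0.0003, 0, 0, -1], [0.002, -0.0004, 0, 0, -1], [0.002, -0.0004, 0, 0, -1]],
])

```text
time: 19.12
eef_pos: [598.4, 136.3, 162.5]
eef_rot: [[-0.979, 0.205, 0.003], [0.205, 0.979, -0.004], [-0.004, -0.003, -1.0]]
force: [-9.2, 0.6, 3.9]
width: 59.9
```

jog_arm([
  [[0.0018, -0.0004, 0, 0, -1], [0.0018, -0.0004, 0, 0, -1], [0.0018, -0.0004, 0, 0, -1], [0.0018, -0.0004, 0, 0, -1]],
])

```text
time: 19.62
eef_pos: [598.4, 136.3, 162.5]
eef_rot: [[-0.979, 0.205, -0.001], [0.205, 0.979, -0.003], [0.001, -0.003, -1.0]]
force: [-9.3, 1.2, 2.7]
width: 60.0
```

jog_arm([
  [[0.0005, -0.0001, 0, 0, -1], [0.0003, -0.0001, 0, 0, -1], [0.0003, -0.0001, 0, 0, -1]],
])

```text
time: 20.0
eef_pos: [598.0, 136.3, 162.5]
eef_rot: [[-0.979, 0.205, -0.003], [0.205, 0.979, -0.003], [0.002, -0.004, -1.0]]
force: [-6.4, 1.2, 1.6]
width: 60.1
```

jog_arm([
  [[-0.0005, 0.0001, 0, 0, -1], [-0.0005, 0.0001, 0, 0, -1]],
])

```text
time: 20.25
eef_pos: [597.8, 136.4, 162.5]
eef_rot: [[-0.979, 0.205, -0.002], [0.205, 0.979, -0.003], [0.002, -0.004, -1.0]]
force: [-2.2, -0.1, 1.5]
width: 60.2
```

jog_arm([
  [[-0.0003, 0, 0, 0, 0.32], [-0.0003, 0, 0, 0, 0.4], [-0.0003, 0, 0, 0, 0.55], [-0.0003, 0, 0, 0, 0.8], [-0.0003, 0, 0, 0, 0.8]],
])

```text
time: 20.88
eef_pos: [597.6, 136.3, 162.6]
eef_rot: [[-0.979, 0.205, -0.002], [0.205, 0.979, -0.003], [0.001, -0.004, -1.0]]
force: [0.4, 0.6, 0.3]
width: 84.3
```

```bash
python3 snap.py h9
```

```text
[597.5 136.3 162.5] [[-0.979, 0.205, -0.002], [0.205, 0.979, -0.003], [0.001, -0.004, -1.0]] [0.36 0.58 0.31] 84.2408245095762 21.025
```

View pics/h9_w.png

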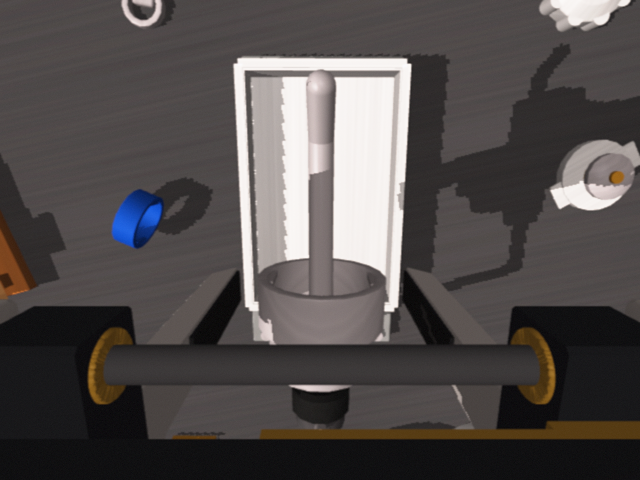

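View pics/h9_s.png

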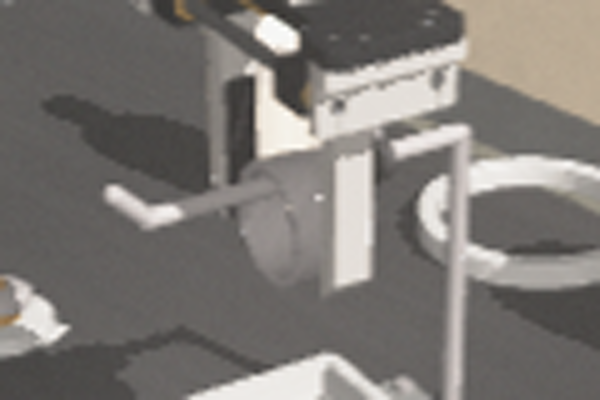

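jog_arm([
  [[0, 0, 0.01, 0, 1], [0, 0, 0.035, 0, 1], [0, 0, 0.08, 0, 1], [0, 0, 0.13, 0, 1], [0, 0, 0.15, 0, 1]],
])

```text
time: 21.65
eef_pos: [598.4, 136.5, 318.0]
eef_rot: [[-0.979, 0.205, 0.006], [0.205, 0.979, -0.002], [-0.006, -0.001, -1.0]]
force: [0.2, -0.1, 0.1]
width: 93.6
```

jog_arm([
  [[-0.04, -0.03, 0, 0, 1], [-0.08, -0.07, 0, 0, 1], [-0.1, -0.12, 0, 0, 1], [-0.1, -0.16, 0, 0, 1], [-0.1, -0.16, 0, 0, 1]],
])

```text
time: 22.28
eef_pos: [498.1, -25.6, 319.1]
eef_rot: [[-0.978, 0.209, 0.007], [0.209, 0.978, -0.003], [-0.008, -0.001, -1.0]]
force: [0.6, 0.4, -0.3]
width: 93.8
```

```bash
python3 snap.py h10; python3 -c "
import pickle,cv2
p,q,t,s=pickle.load(open('h10.pkl','rb'));cv2.imwrite('pics/h10_c.png',cv2.resize(q['color'][185:235,265:350],None,fx=9,fy=9,interpolation=cv2.INTER_CUBIC));cv2.imwrite('pics/h10_q.png',q['color'])"
```

```text
[498.5 -22.8 318.5] [[-0.979, 0.204, 0.006], [0.204, 0.979, -0.002], [-0.006, -0.0, -1.0]] [ 0.55 -0.2   0.73] 93.73522542047512 22.425
```

View pics/h10_c.png

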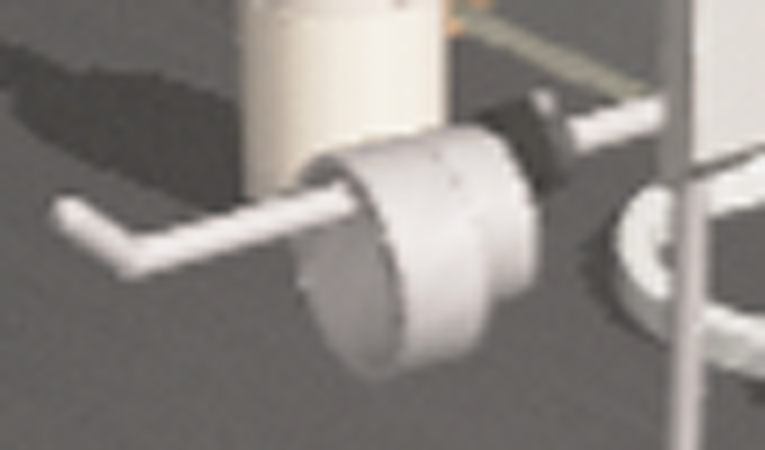

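View pics/h10_t.png

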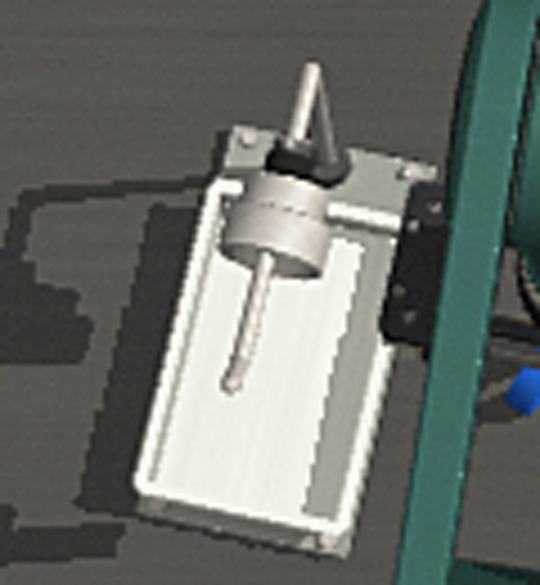

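View pics/h10_q.png

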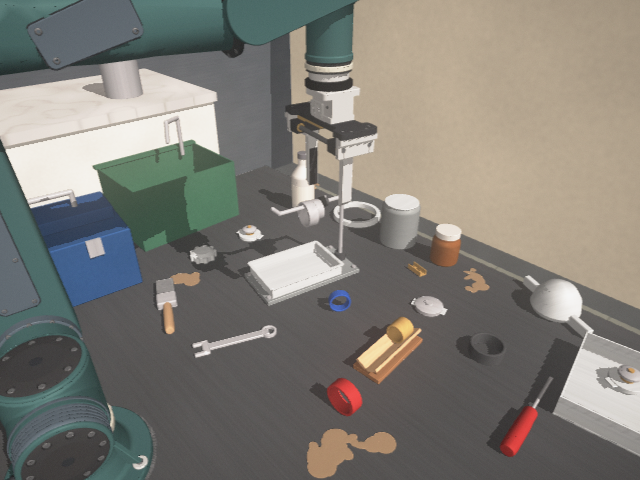

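The side and top views show both rings hanging flush together against the buffer over the tray, with the sleeve, caps and look-alikes unmoved. I hand the job in.

```bash
python3 -c "
from station import bot
print(bot.get_state()['joint_vel'].round(2)); print(bot.finish_job())"
```

```text
[ 1.02  0.28  0.08 -0.21 -0.18 -0.25]
the job is handed in; nothing more can be done
None
```

The large steel neck now hangs on the arm between the upturned end and the small neck, and both necks sit against the rubber buffer over the drip tray. I lifted it from the trough and threaded it level over the upturned end. I then lowered it until I felt the arm, and slid it back so that it carried the small neck along.

- **Push:** the force built to a steady 9 N or so along the arm, held for about 0.5 s. After allowing for drag, I estimate about 7 N on the buffer. I eased off to about 2 N before opening the fingers and lifting straight up. The force readings were noisy, by about 0.5–1 N.
- **Final pictures:** the side and top views show the two necks touching and the small one against the buffer. The sleeve, caps, flat neck and the red and blue look-alikes looked unmoved.
- **Check that disagreed:** a camera fit of how the ring sat in the grip differed by several millimetres from the height known from the trough. I used the trough height, and the contact with the arm came where it predicted.
- **Limits:** the job took about 22 s of the 64 s. The wrist force stayed far below its limit in every reading.

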